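# Charge the dosing hopper, unlock it and hold its gate open

## Robot

A 7-joint arm with a two-finger parallel gripper is mounted at the origin on a cart in front of the work surface, level with it; the furniture and walls round the work are solid. World frame = base frame: x ahead of the robot, y to its left, z up, the work surface at z = 0. Lengths are in m, angles in rad, forces in N, time in s.
With the tool pointing down it reaches from about 0.4 to 0.85 m from the base axis. Payload 4.5 kg.
Tool frame: the origin (TCP) lies on the mounting face of the last link; the fingertips stand 166 mm ahead of it and the grasp point (between the pads) lies 147 mm ahead of it; z points along the fingers, y is the direction in which the jaws open and shut (so a half turn about z gives the same grasp; the last joint's range is limited). The gripper opens to 88 mm and grips with 3 to 60 N. Pads are 18 mm wide; open, the fingers measure 123 mm over their backs; the gripper's body (75 mm by 187 mm) begins 45 mm behind the grasp point.
Start: joints at [1.335, 0.689, -0.195, 1.565, 0.157, 0.902, -0.215], TCP at [0.167, -0.602, 0.405] pointing down, gripper open.
Joint ranges: [-3.01, 3.01], [-0.46, 2.08], [-1.47, 1.51], [0.13, 2.56], [-1, 4.14], [0.04, 2.09], [-2.66, 2.66]. Speed limits (rad/s): [2.57, 2.57, 3.14, 3.14, 3.14, 3.14, 3.14].

## Interface

Orientations are given as a rotation vector (axis times angle).
In Python, from rig import ctrl, cams gives the robot as it stands.
- The arm moves only by the tool drive_tool, never from a script. Its argument "commands" is a list that holds one entry, the list of rows, each a list of 7 numbers: the shift along the tool's x, y, z in m, then the turn, a rotation vector about the tool's x, y, z in degrees, then the opening, from 0 (shut) to 1 (fully open). In form: [[[x, y, z, wx, wy, wz, jaw], ...]]. A call has 1 to 5 rows; each row shifts and turns the commanded pose from where the row before left it, along the tool's axes as they then stand; what a row does not reach is not made up. A row lasts 1/12 s, in which the tool goes at most 41.7 mm and 7.16 degrees, less where a joint would pass 70% of its speed; a pose out of reach is approached as far as the arm can. A call is refused whole if a number of a shift passes 0.0417 or a number of a turn 7.16, either way. A call with a gripper value outside its range is refused whole. The fingers move at their own pace and stop on an object; "force" is the grip in N (left out, the last holds). Time passes only in rows, so rows that do not move let the fingers close. It gives the time, the measured TCP pose, the force and the opening at its end, in the units of the state.
- ctrl.get_state(): the state, without advancing time (a new reading comes with each control period).
- cams.snapshot(name): name is "scene" or "top"; returns a dict with "pixels" (400x640x3 uint8, blue, green, red), "K" (3x3 intrinsics, pixels), "k1" (the pictures are not rectified: a ray, as slopes to the right and down, at radius r is drawn at 1 + k1 r^2 times it, then the intrinsics apply), "R" (3x3) and "t" (3): a world point X has camera coordinates R X + t. Camera axes: x right, y down, z forward; pixel columns grow to the right and rows downward; lengths in m; the calibration is good to about 2 mm. A picture is of the moment at which its call begins. There is no depth.
- ctrl.hand_in(): hands the job in, once; it reports no verdict.
The state is a dict: "clock": time; "joints": joint angles; "dq": joint speeds; "tau": joint torques, N m; "tool_pos": TCP position; "eef_rot": TCP orientation; "ft_force": force on the tool from outside, world axes, zero at the start; "moment": the same for the moment, N m; "grip_width": opening from 0.0 (shut) to 1.0 (fully open).
Only numpy, scipy, OpenCV 4.12 (cv2) and the standard library are available. Lean on these libraries where they do the work, as an engineer would, in place of code of your own. Each camera call takes 0.05 s, during which the arm holds its last target.

## Task

Tip all six balls from the scoop into the hopper of the dispenser and set the empty scoop back down upright on the table. Then flip the safety catch fully over to the back, and only after that pull the spring-loaded gate lever to the front as far as it goes, so that all the balls drop into the tray below. Finish while still holding the lever open with the gripper: do not let it go; leave the whetstone, the wood offcut and the eraser lying nearby where they are.

Things in the scene. Friction and masses are not known exactly. Their poses are not given: they have to be found in the camera images.
- scoop_mid (a point): Loose aluminium scoop, 115 long, 56 wide, 40 mm high, 120 g, holding the balls. Point between its parallel upright side walls, 24 mm above its underside, to be gripped across the width (y) from above. z up. Floor flat from the back wall (outside 48 mm at +x) to 15 mm at -x, then a 34 degree ramp up to the open pouring lip, 67 mm at -x and 14 mm above the point.
- hopper_mouth (a point): Centre of the round mouth (inner diameter 120 mm, rim 156 mm above the table) of the dispenser's aluminium hopper. Dispenser fixed to the table; z up, -x its front (roughly towards the robot), +y its left. Hopper narrows to a 50 mm outlet at 88 mm, shut by the lever's flat gate. A 70 mm wide back plate stands at x +82 mm, no higher than the mouth.
- tray_floor (a point): Floor centre of the square aluminium tray (inside 138 x 138 mm, walls 49 mm above the floor, floor 9 mm above the table) straight below the hopper outlet; fixed part of the dispenser, axes as hopper_mouth.
- lever_handle (a point): Upright black round handle of the gate lever, 18 mm diameter, free from 89 to 162 mm above the table; the point is on its axis, 135 mm above the table (27 mm below its top). With the gate shut it stands 115 mm to the right (-y) of the hopper's centre.
- lever_pivot (a point): Point on the vertical turning axis of the lever, at the height of lever_handle, 100 mm to the left (+y) of the hopper's centre; same axes as hopper_mouth. The handle runs round it on a 215 mm radius.
- gate_lever (a joint): Gate lever angle, rad: 0 shut, 0.75 at the open stop; grows as the handle is pulled to the dispenser's front (clockwise from above). Outlet fully clear from 0.6. A spring shuts it: 2.5 N at the handle at first, 6 N at the stop. Blocked after about 0.04 while the catch is on.
- catch_tip (a point): Middle of the black cross bar (10 mm diameter, 22 mm long along the dispenser's y) on top of the safety catch's upright steel thumb tab (18 mm wide, 5 thick), left of the hopper, about 137 mm above the table. The catch turns about an axis along y, 82 mm above the table, x +55 and y +155 mm from the hopper's centre, 62 mm from this point.
- safety_catch (a joint): Safety catch angle, rad: 0 to 0.1 on, tab leaning 0.5 to the front, its foot propping the lever's tail; 1.15 fully flipped to the back (+x). Pushing the tab to the back (about 1 N) flips it and frees the lever; friction keeps it where it is left.
- ball_0_center (a point): Centre of one of six plain white glazed (slippery) ceramic balls, 20 mm diameter, 12 g, lying in the scoop at the start.
- ball_1_center (a point): Centre of one of six plain white glazed (slippery) ceramic balls, 20 mm diameter, 12 g, lying in the scoop at the start.
- ball_2_center (a point): Centre of one of six plain white glazed (slippery) ceramic balls, 20 mm diameter, 12 g, lying in the scoop at the start.
- ball_3_center (a point): Centre of one of six plain white glazed (slippery) ceramic balls, 20 mm diameter, 12 g, lying in the scoop at the start.
- ball_4_center (a point): Centre of one of six plain white glazed (slippery) ceramic balls, 20 mm diameter, 12 g, lying in the scoop at the start.
- ball_5_center (a point): Centre of one of six plain white glazed (slippery) ceramic balls, 20 mm diameter, 12 g, lying in the scoop at the start.
- whetstone: Bystander: grey and brown whetstone, 50 x 150 x 22 mm, lying loose on the table; origin at the centre of its underside, long side along its y.
- offcut: Bystander: small plain wood offcut, 32 x 75 x 18 mm, lying loose on the table; origin at the centre of its underside, long side along its y.
- eraser: Bystander: eraser, 21 x 45 x 13 mm, lying loose on the table; origin at the centre of its underside, long side along its y.

How it is judged:
By the outcome, as a careful person would: the job done as asked, in the order asked, and still so for the second after the job is handed in, while the arm keeps its last pose, push and grip.
It also fails if it takes over 72 s, if anything falls off the work surface, if the arm or the gripper's body presses on something with over 40 N, if the wrist force passes 120 N, or if a joint passes its speed limit or range.

## Working session

There is one attempt and no reset: what is moved stays moved. The work goes in short steps, Python scripts to look and compute and a tool call to move; the robot and the scene stay as the last step left them, time stands still between calls to the robot, and variables do not carry over. Pictures are saved under pics/ and viewed, and the job is handed in when it is done.

Besides the shell and the picture viewer there is one more tool, called after ">>>" as name(argument=value, ...) on one line, values as JSON. drive_tool: Moves the arm, as the interface text tells. Its arguments: {"type":"object","properties":{"commands":{"type":"array"},"force":{"type":"number"}},"required":["commands"]}

```bash
ls; mkdir -p pics
python3 - <<'E'
from rig import ctrl,cams
import cv2
print(ctrl.get_state())
for n in("scene","top"):
    s=cams.snapshot(n); cv2.imwrite(f"pics/{n}0.png",s["pixels"]); print(n,s["K"],s["k1"],s["R"],s["t"])
E
```

```text
pics
{'clock': 0.0, 'joints': array([ 1.33477747,  0.69000995, -0.19450069,  1.56639612,  0.15731221,
        0.90249456, -0.21511529]), 'dq': array([ 0.0005278 ,  0.00109296, -0.00223174,  0.0005577 ,  0.00147126,
       -0.00150786,  0.00055405]), 'tau': array([ 8.35321534e-04, -5.27569664e+01, -1.26691081e+00, -1.53428721e+01,
       -5.26746805e-02,  6.37643418e-03,  2.23816160e-04]), 'tool_pos': array([ 0.16647128, -0.60206248,  0.40387932]), 'eef_rot': array([-3.11117759e+00, -4.22407683e-01,  6.45799968e-04]), 'ft_force': array([ 0.36505282, -0.43798038, -0.5345522 ]), 'moment': array([-0.022517  , -0.00024784, -0.01560404]), 'grip_width': 0.9983673487825389}
scene [[416.82581037   0.         321.68338726]
 [  0.         416.82581037 198.08164162]
 [  0.           0.           1.        ]] -0.10922573941131897 [[-0.56693423 -0.82366431 -0.01275457]
 [-0.32221518  0.23597962 -0.91678296]
 [ 0.75813122 -0.51564593 -0.39918207]] [0.35384666 0.28043705 0.81278666]
top [[479.10098063   0.         318.07863114]
 [  0.         479.10098063 201.67456207]
 [  0.           0.           1.        ]] -0.04215209688805097 [[-0.00413234 -0.9999865  -0.00315061]
 [-0.98382204  0.00462979 -0.17908871]
 [ 0.17910088  0.00235958 -0.98382789]] [0.05493933 0.53615389 1.42903591]
```

View pics/scene0.png

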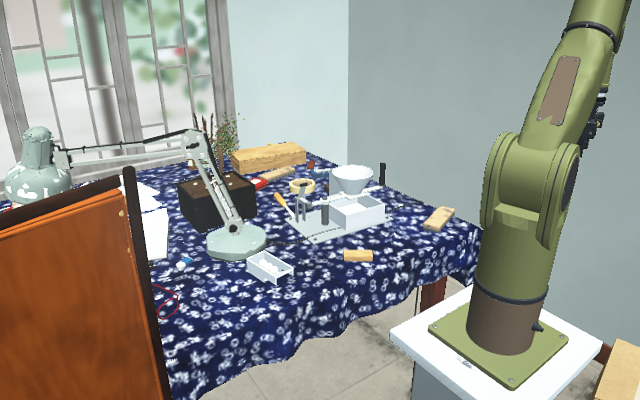

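View pics/top0.png

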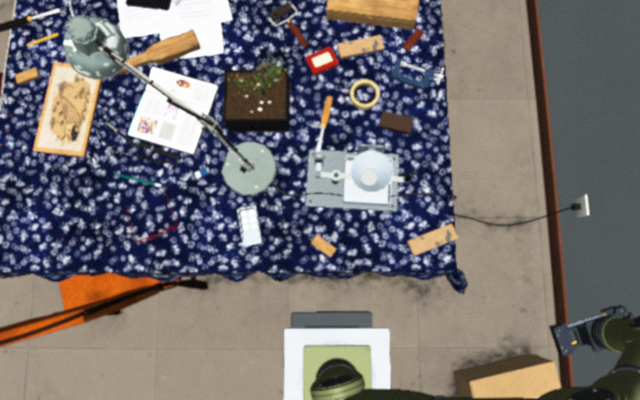

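The scene view shows the scoop at about (270,266), the dispenser around (345,200) and a desk lamp beside them. In the top view the scoop is near (250,226), the hopper near (372,170) and the lamp base near (249,168). I'll enlarge these next.

Run:
```python
import cv2
t=cv2.imread("pics/top0.png"); s=cv2.imread("pics/scene0.png")
cv2.imwrite("pics/tA.png",cv2.resize(t[130:230,290:420],None,fx=6,fy=6,interpolation=cv2.INTER_CUBIC)[:600])
cv2.imwrite("pics/tB.png",cv2.resize(t[190:265,220:350],None,fx=6,fy=6,interpolation=cv2.INTER_CUBIC))
cv2.imwrite("pics/sA.png",cv2.resize(s[150:250,270:400],None,fx=6,fy=6,interpolation=cv2.INTER_CUBIC))
cv2.imwrite("pics/sB.png",cv2.resize(s[230:300,230:330],None,fx=7,fy=7,interpolation=cv2.INTER_CUBIC))
```

```text
(no output)
```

View pics/tA.png

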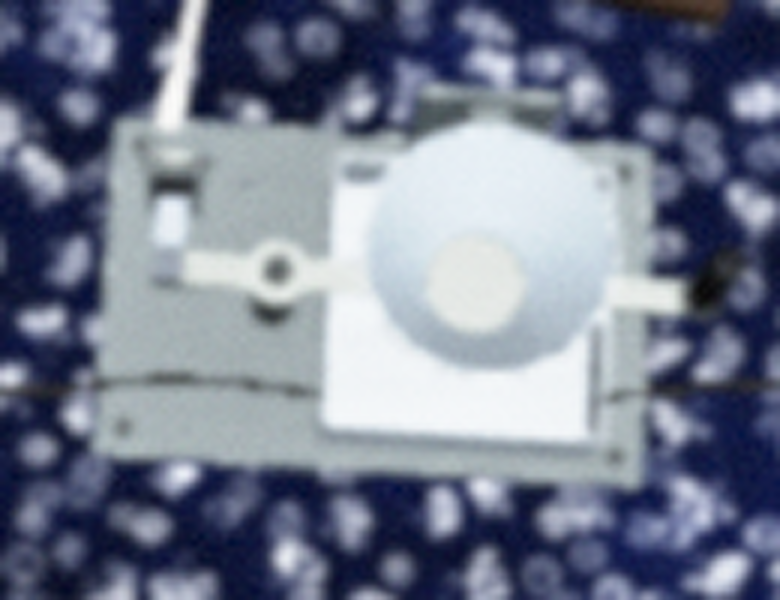

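View pics/tB.png

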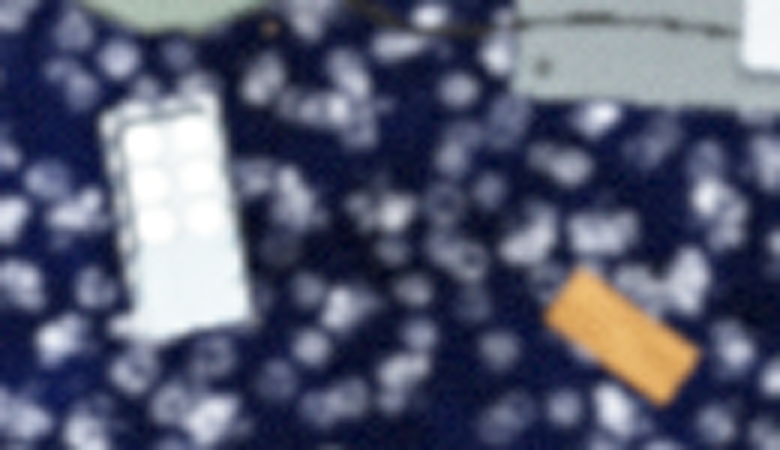

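View pics/sA.png

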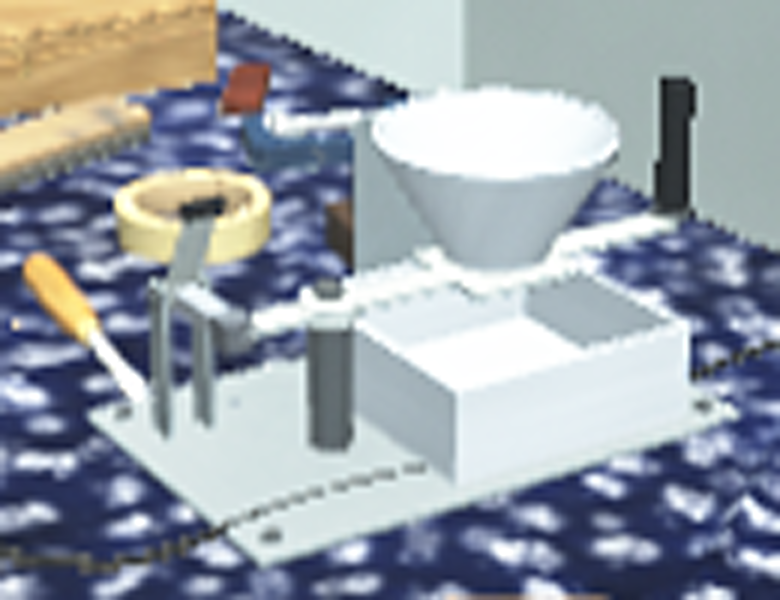

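View pics/sB.png

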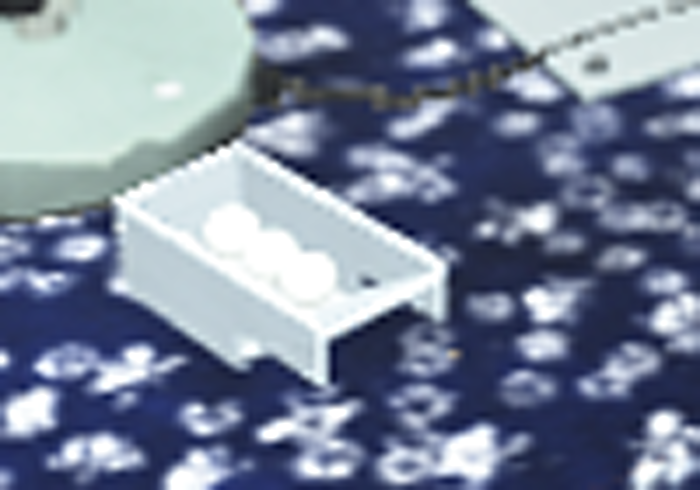

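```bash
cat > h.py <<'E'
import numpy as np, cv2
C={"top":(479.10098063,318.07863114,201.67456207,-0.04215209688805097,
 np.array([[-0.00413234,-0.9999865,-0.00315061],[-0.98382204,0.00462979,-0.17908871],[0.17910088,0.00235958,-0.98382789]]),np.array([0.05493933,0.53615389,1.42903591])),
"scene":(416.82581037,321.68338726,198.08164162,-0.10922573941131897,
 np.array([[-0.56693423,-0.82366431,-0.01275457],[-0.32221518,0.23597962,-0.91678296],[0.75813122,-0.51564593,-0.39918207]]),np.array([0.35384666,0.28043705,0.81278666]))}
def ray(cam,u,v):
    f,cx,cy,k,R,t=C[cam]
    p=cv2.undistortPoints(np.array([[[u,v]]],float),np.array([[f,0,cx],[0,f,cy],[0,0,1]]),np.array([k,0,0,0.]))[0,0]
    return -R.T@t, R.T@np.array([p[0],p[1],1.])
def at(cam,u,v,z):
    o,d=ray(cam,u,v); return o+d*(z-o[2])/d[2]
def crop(cam,u,v,ox,oy,s,z): return at(cam,(u+.5)/s-.5+ox,(v+.5)/s-.5+oy,z)
def proj(cam,X):
    f,cx,cy,k,R,t=C[cam]; c=R@np.asarray(X)+t; a=c[:2]/c[2]; r2=a@a
    return a*(1+k*r2)*f+[cx,cy]
def tri(obs):
    A=[];b=[]
    for cam,u,v in obs:
        o,d=ray(cam,u,v); d/=np.linalg.norm(d); P=np.eye(3)-np.outer(d,d);A.append(P);b.append(P@o)
    A=np.vstack(A);b=np.hstack(b);x=np.linalg.lstsq(A,b,rcond=None)[0]; return x,np.linalg.norm(A@x-b)
E
python3 - <<'E'
from h import *
np.set_printoptions(precision=4,suppress=True)
TA=(290,130,6);TB=(220,190,6);SA=(270,150,6);SB=(230,230,7)
for n,u,v in[("BL",103,112),("BR",217,95),("FR",253,322),("FL",133,340)]: print("scoop top",n,crop("top",u,v,*TB,.040))
for n,u,v in[("BL",118,200),("BR",238,145),("FR",445,267),("FL",322,335)]: print("scoop scene",n,crop("scene",u,v,*SB,.040))
print("hop",crop("top",493,245,*TA,.156),crop("top",370,245,*TA,.156),crop("top",616,245,*TA,.156),crop("top",493,121,*TA,.156),crop("top",493,369,*TA,.156))
print("hop scene",crop("scene",497,140,*SA,.156), "gate",crop("top",475,283,*TA,.088))
print("handle top",crop("top",733,258,*TA,.162),"scene",crop("scene",678,82,*SA,.162))
print("pivot",crop("top",277,268,*TA,.1))
print("catch top",crop("top",175,150,*TA,.137),"scene",crop("scene",204,207,*SA,.137))
for n,u,v in[("",113,120),("",655,145),("",640,487),("",97,458)]: print("plate",crop("top",u,v,*TA,.006))
for n,u,v in[("",333,150),("",600,165),("",587,442),("",322,428)]: print("tray",crop("top",u,v,*TA,.058))
E
```

```text
scoop top BL [0.5184 0.3048 0.04  ]
scoop top BR [0.5271 0.2459 0.04  ]
scoop top FR [0.4095 0.2254 0.04  ]
scoop top FL [0.4006 0.2864 0.04  ]
scoop scene BL [0.5142 0.3023 0.04  ]
scoop scene BR [0.5237 0.2495 0.04  ]
scoop scene FR [0.4098 0.2294 0.04  ]
scoop scene FL [0.3983 0.2835 0.04  ]
hop [ 0.6079 -0.1032  0.156 ] [ 0.6082 -0.044   0.156 ] [ 0.6077 -0.1626  0.156 ] [ 0.6699 -0.1048  0.156 ] [ 0.547  -0.1017  0.156 ]
hop scene [ 0.5927 -0.0926  0.156 ] gate [ 0.6052 -0.1014  0.088 ]
handle top [ 0.5996 -0.2177  0.162 ] scene [ 0.5931 -0.2139  0.162 ]
pivot [ 0.6106 -0.001   0.1   ]
catch top [0.6615 0.0498 0.137 ] scene [0.6436 0.0489 0.137 ]
plate [0.7158 0.0833 0.006 ]
plate [ 0.7006 -0.2091  0.006 ]
plate [ 0.5138 -0.1946  0.006 ]
plate [0.5306 0.0918 0.006 ]
tray [ 0.6836 -0.0323  0.058 ]
tray [ 0.675  -0.1711  0.058 ]
tray [ 0.5288 -0.1598  0.058 ]
tray [ 0.5367 -0.0246  0.058 ]
```

Run:
```python
import numpy as np, itertools
from scipy.spatial.transform import Rotation as R
from rig import ctrl
s=ctrl.get_state(); q=s["joints"]; T=R.from_rotvec(s["eef_rot"])
print(T.as_matrix())
for sg in itertools.product([1,-1],repeat=7):
    M=R.identity()
    for i in range(7): M=M*R.from_euler('zyzyzyz'[i],sg[i]*q[i])
    # left const about z (base) & right const about z
    for off in (0,np.pi/2,np.pi,-np.pi/2):
      for f in (0,np.pi/2,np.pi,-np.pi/2):
        d=(T.inv()*R.from_euler('z',off)*M*R.from_euler('z',f)).magnitude()
        if d<.05: print(sg,off,f,d)
```

```text
[[ 9.63783297e-01  2.66686003e-01 -5.76404080e-04]
 [ 2.66686585e-01 -9.63782100e-01  1.52604827e-03]
 [-1.48552223e-04 -1.62449906e-03 -9.99998669e-01]]
(1, 1, -1, 1, -1, 1, 1) 0 -1.5707963267948966 0.04204417943874393
(1, 1, -1, 1, -1, 1, 1) 1.5707963267948966 0 0.042014799618298564
(1, 1, -1, 1, -1, 1, 1) 3.141592653589793 1.5707963267948966 0.04193009506644298
(1, 1, -1, 1, -1, 1, 1) -1.5707963267948966 3.141592653589793 0.041959534187842734
(1, -1, -1, -1, -1, -1, 1) 0 -1.5707963267948966 0.041930095066443414
(1, -1, -1, -1, -1, -1, 1) 1.5707963267948966 0 0.04195953418784321
(1, -1, -1, -1, -1, -1, 1) 3.141592653589793 1.5707963267948966 0.042044179438743806
(1, -1, -1, -1, -1, -1, 1) -1.5707963267948966 3.141592653589793 0.04201479961829815
(-1, 1, -1, 1, -1, 1, -1) 0 1.5707963267948966 4.0024121692562475e-16
(-1, 1, -1, 1, -1, 1, -1) 1.5707963267948966 3.141592653589793 0.002306975092105458
(-1, 1, -1, 1, -1, 1, -1) 3.141592653589793 -1.5707963267948966 0.0032625556441852805
(-1, 1, -1, 1, -1, 1, -1) -1.5707963267948966 0 0.0023069750921058747
(-1, -1, -1, -1, -1, -1, -1) 0 1.5707963267948966 0.00326255564418528
(-1, -1, -1, -1, -1, -1, -1) 1.5707963267948966 3.141592653589793 0.0023069750921058756
(-1, -1, -1, -1, -1, -1, -1) 3.141592653589793 -1.5707963267948966 5.552167144238355e-16
(-1, -1, -1, -1, -1, -1, -1) -1.5707963267948966 0 0.002306975092105458
```

Run:
```python
import cv2
t=cv2.imread("pics/top0.png")
cv2.imwrite("pics/grip.png",cv2.resize(t[290:400,530:640],None,fx=5,fy=5,interpolation=cv2.INTER_CUBIC))
cv2.imwrite("pics/lamp.png",cv2.resize(t[0:200,60:290],None,fx=3,fy=3,interpolation=cv2.INTER_CUBIC))
```

```text
(no output)
```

View pics/grip.png

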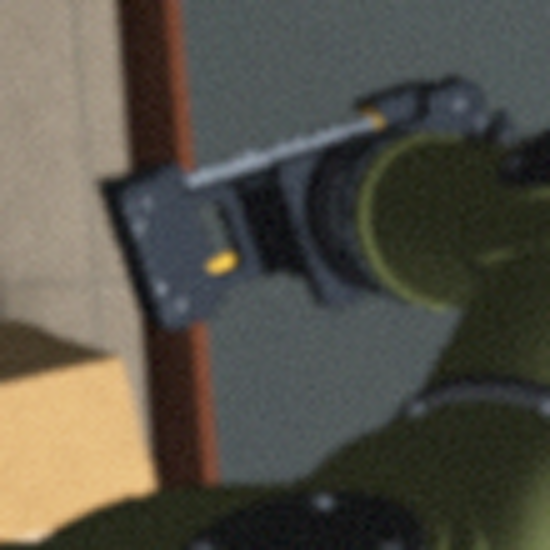

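View pics/lamp.png

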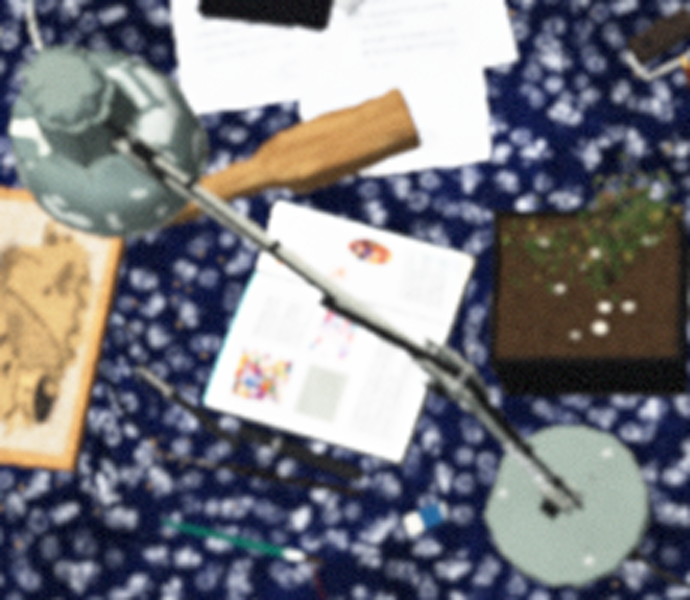

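>>> drive_tool(commands=[[[0.034,-0.021,0,0,0,0,1],[0.034,-0.021,0,0,0,0,1],[0.034,-0.021,0,0,0,0,1],[0.034,-0.021,0,0,0,0,1],[0.034,-0.021,0,0,0,0,1]]])

```text
clock: 0.52
tool_pos: [0.3032, -0.4543, 0.4045]
eef_rot: [-3.113, -0.422, 0.0]
ft_force: [1.2, -0.7, 0.7]
grip_width: 1.001
```

>>> drive_tool(commands=[[[0.034,-0.021,0,0,0,1.2,1],[0.034,-0.021,0,0,0,1.2,1],[0.034,-0.021,0,0,0,1.2,1],[0.034,-0.021,0,0,0,1.2,1],[0.034,-0.021,0,0,0,1.2,1]]])

```text
clock: 0.93
tool_pos: [0.4452, -0.3135, 0.4045]
eef_rot: [-3.131, -0.257, 0.001]
ft_force: [-0.0, 0.3, -0.2]
grip_width: 0.997
```

```bash
cat > kin.py <<'E'
import numpy as np
from scipy.spatial.transform import Rotation as R
from scipy.optimize import least_squares
SG=[-1,1,-1,1,-1,1,-1]
LO=np.array([-3.01,-.46,-1.47,.13,-1,.04,-2.66]);HI=np.array([3.01,2.08,1.51,2.56,4.14,2.09,2.66])
def rots(q):
    M=R.identity();o=[]
    for i in range(7):
        M=M*R.from_euler('zyzyzyz'[i],SG[i]*q[i]); o.append(M)
    return o
def fk(q,L):
    r=rots(q);z=np.array([0,0,1.])
    p=np.array([0,0,L[0]])+r[1].apply(z*L[1])+r[3].apply(z*L[2])+r[5].apply(z*L[3])
    return p,r[6]*R.from_euler('z',np.pi/2)
E
python3 - <<'E'
from kin import *
from rig import ctrl
s=ctrl.get_state()
D=[(np.array([1.33477747,0.69000995,-0.19450069,1.56639612,0.15731221,0.90249456,-0.21511529]),np.array([0.16647128,-0.60206248,0.40387932])),(s["joints"],s["tool_pos"])]
f=lambda L:np.hstack([fk(q,L)[0]-p for q,p in D])
r=least_squares(f,[.3,.4,.4,.2]);print(r.x,r.fun,s["joints"])
E
```

```text
[10.06067213  0.83100241  0.14672453 10.22513493] [ 0.00410791  0.00442869 -0.01855821  0.01288477  0.01563068  0.01855821] [ 0.60543758  0.58136261 -0.12404609  1.81226503  0.09946116  0.75487515
 -0.97774642]
```

```bash
cat > log.py <<'E'
import json,os,sys
from rig import ctrl
s=ctrl.get_state()
D=json.load(open("log.json")) if os.path.exists("log.json") else [[[1.33477747,0.69000995,-0.19450069,1.56639612,0.15731221,0.90249456,-0.21511529],[0.16647128,-0.60206248,0.40387932]]]
D.append([list(s["joints"]),list(s["tool_pos"])]); json.dump(D,open("log.json","w"))
print(round(s["clock"],2),s["joints"].round(3),s["tool_pos"].round(4),s["eef_rot"].round(3),s["ft_force"].round(1),round(s["grip_width"],3))
E
python3 log.py
```

```text
0.93 [ 0.605  0.581 -0.124  1.812  0.099  0.755 -0.978] [ 0.4452 -0.3135  0.4045] [-3.131e+00 -2.570e-01  1.000e-03] [-0.   0.3 -0.2] 0.997
```

>>> drive_tool(commands=[[[0.014,-0.038,0.005,0,0,0,1],[0.007,-0.04,0.005,0,0,0,1],[0.007,-0.04,0.005,0,0,0,1],[0.007,-0.04,0.005,0,0,0,1],[0.007,-0.04,0.005,0,0,0,1]]])

```text
clock: 1.35
tool_pos: [0.4527, -0.1112, 0.3793]
eef_rot: [-3.131, -0.259, 0.001]
ft_force: [0.9, -0.0, 0.1]
grip_width: 1.001
```

```bash
python3 log.py
```

```text
1.35 [ 0.202  0.528 -0.091  2.061  0.087  0.556 -1.357] [ 0.4527 -0.1112  0.3793] [-3.131e+00 -2.590e-01  1.000e-03] [ 0.9 -0.   0.1] 1.001
```

>>> drive_tool(commands=[[[0.007,-0.04,0.005,0,0,0,1],[0.007,-0.04,0.005,0,0,0,1],[0.007,-0.04,0.005,0,0,0,1],[0.007,-0.04,0.005,0,0,0,1],[0.007,-0.04,0.005,0,0,0,1]]])

```text
clock: 1.77
tool_pos: [0.4544, 0.0919, 0.3543]
eef_rot: [3.131, 0.259, -0.001]
ft_force: [0.6, 0.4, -0.1]
grip_width: 1.002
```

```bash
python3 log.py
```

```text
1.77 [-0.278  0.57  -0.033  2.097  0.039  0.476 -1.746] [0.4544 0.0919 0.3543] [ 3.131e+00  2.590e-01 -1.000e-03] [ 0.6  0.4 -0.1] 1.002
```

>>> drive_tool(commands=[[[0.0093,-0.0339,0.02,0,0,0,1],[0.0093,-0.0339,0.02,0,0,0,1],[0.0093,-0.0339,0.02,0,0,0,1],[0.0093,-0.0339,0.02,0,0,0,1],[0.0093,-0.0339,0.02,0,0,0,1]]])

```text
clock: 2.18
tool_pos: [0.4725, 0.2667, 0.2534]
eef_rot: [3.13, 0.26, -0.001]
ft_force: [0.2, -0.5, -0.1]
grip_width: 0.998
```

```bash
python3 log.py
python3 - <<'E'
from rig import cams
import cv2,numpy as np
for n in("scene","top"):
    cv2.imwrite(f"pics/{n}1.png",cams.snapshot(n)["pixels"])
s=cv2.imread("pics/scene1.png")
cv2.imwrite("pics/s1.png",cv2.resize(s[130:310,200:400],None,fx=3.3,fy=3.3,interpolation=cv2.INTER_CUBIC))
from kin import *
import json
D=[(np.array(a),np.array(b)) for a,b in json.load(open("log.json"))]
z=np.array([0,0,1.])
def fk2(q,L):
    r=rots(q);V=np.reshape(L[2:],(3,2))
    p=np.array([0,0,L[0]])+r[0].apply([L[1],0,0])+sum(r[k].apply([V[i,1],0,V[i,0]]) for i,k in enumerate((2,4,5)))
    return p
w=np.array([.3,0,.4,0,.4,0,.15,0])
f=lambda L:np.hstack([(fk2(q,L)-p)*1000 for q,p in D]+[(L-w)*.5])
r=least_squares(f,w);print(r.x,r.fun.round(2))
E
```

```text
2.18 [-0.606  0.817  0.012  1.938 -0.023  0.387 -1.982] [0.4725 0.2667 0.2534] [ 3.13e+00  2.60e-01 -1.00e-03] [ 0.2 -0.5 -0.1] 0.998
[ 2.32545372e+01  2.18439689e-01  6.11672610e-01 -2.29229911e-02
  3.90755731e-01  4.67317940e-02  2.30579070e+01  1.98479620e-01] [-1.115e+01 -1.210e+00 -1.100e-01  5.940e+00  1.200e-01 -8.500e-01
  2.210e+00  1.185e+01  6.100e-01 -1.042e+01  2.602e+01  1.100e+00
 -2.795e+01  3.983e+01 -7.500e-01  1.148e+01  1.100e-01  1.100e-01
 -1.000e-02 -0.000e+00  2.000e-02  1.145e+01  1.000e-01]
```

View pics/s1.png

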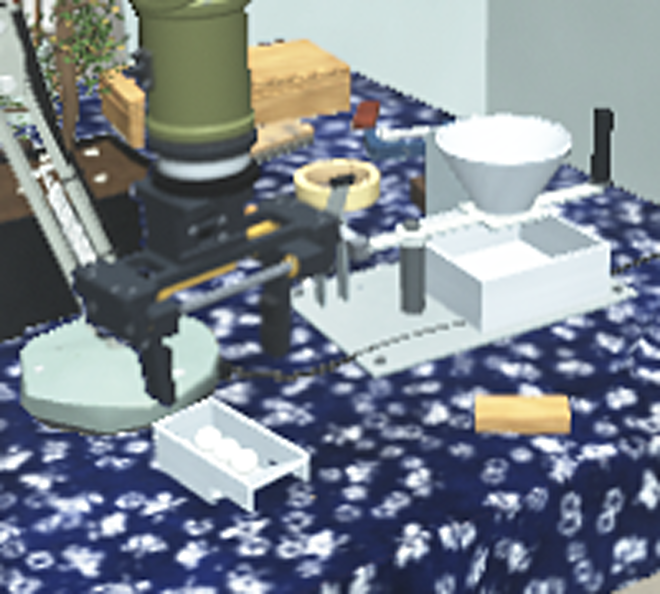

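>>> drive_tool(commands=[[[0,0,0,0,0,0,1],[0,0,0,0,0,0,1]]])

```text
clock: 2.45
tool_pos: [0.4728, 0.2638, 0.2546]
eef_rot: [3.129, 0.258, -0.001]
ft_force: [0.3, -0.9, -0.6]
grip_width: 0.998
```

```bash
python3 log.py
python3 - <<'E'
from kin import *
from rig import ctrl
s=ctrl.get_state();print((R.from_rotvec(s["eef_rot"]).inv()*fk(s["joints"],[0]*4)[1]).as_rotvec(),s["dq"])
E
```

```text
2.45 [-0.602  0.814  0.013  1.941 -0.022  0.388 -1.979] [0.4728 0.2638 0.2546] [ 3.129e+00  2.580e-01 -1.000e-03] [ 0.3 -0.9 -0.6] 0.998
[ 8.24169834e-16 -1.06333128e-16  8.28282814e-17] [ 0.02212052 -0.02005804  0.01111651  0.01043991 -0.00117718 -0.00126479
 -0.00124363]
```

```bash
cat > fit.py <<'E'
from kin import *
import json
D=[(np.array(a),np.array(b)) for a,b in json.load(open("log.json"))]
def basis(q):
    r=rots(q)
    # columns: h, yoff(frame1), d1z(frame2), d1x, d2y?(frame3), d2z(frame4), d2x, d3z(frame6)
    e=np.eye(3)
    return np.column_stack([e[2],r[0].apply(e[1]),r[0].apply(e[0]),r[2].apply(e[2]),r[2].apply(e[0]),r[3].apply(e[1]),r[4].apply(e[2]),r[4].apply(e[0]),r[5].apply(e[1]),r[6].apply(e[2])])
w=np.array([.3,0,0,.4,0,0,.4,0,0,.15])
def fit(idx,reg=1e-3):
    idx=list(idx);A=np.vstack([basis(q)[:,idx] for q,p in D]+[reg*np.eye(len(idx))])
    b=np.hstack([p for q,p in D]+[reg*w[idx]])
    x=np.linalg.lstsq(A,b,rcond=None)[0]; return x,np.abs(A@x-b)[:-len(idx)].max()
if __name__=="__main__":
    for idx in [(0,1,3,6,9),(0,3,5,6,9),(0,1,3,5,6,9),(0,3,5,6,8,9),(0,1,3,5,6,8,9),(0,1,3,4,6,7,9),range(10)]:
        x,e=fit(idx);print(idx,x.round(4),e.round(4))
E
python3 fit.py
```

```text
(0, 1, 3, 6, 9) [-0.2146 -0.0463  0.5613  0.3489 -0.4054] 0.0031
(0, 3, 5, 6, 9) [ 0.7393  0.5648 -0.0458  0.3421  0.5551] 0.0021
(0, 1, 3, 5, 6, 9) [ 0.3316 -0.0189  0.5633 -0.0271  0.3449  0.1446] 0.0
(0, 3, 5, 6, 8, 9) [ 0.6777  0.5681 -0.0234  0.3364 -0.0221  0.5015] 0.0015
(0, 1, 3, 5, 6, 8, 9) [ 3.325e-01 -1.890e-02  5.634e-01 -2.690e-02  3.448e-01 -3.000e-04
  1.456e-01] 0.0
(0, 1, 3, 4, 6, 7, 9) [ 0.1672 -0.0461  0.5647  0.0079  0.3472  0.0084 -0.0288] 0.0013
range(0, 10) [ 3.269e-01 -1.880e-02 -0.000e+00  5.633e-01  0.000e+00 -2.690e-02
  3.448e-01 -0.000e+00 -3.000e-04  1.400e-01] 0.0
```

```bash
python3 - <<'E'
from fit import *
IDX=(0,1,3,5,6,8,9)
for reg in(1e-3,1e-5,1e-7):
    x,e=fit(IDX,reg);print(x,e)
E
cat > ik.py <<'E'
from fit import *
IDX=(0,1,3,5,6,8,9)
LL,_=fit(IDX,1e-5)
def FK(q): return basis(q)[:,IDX]@LL, rots(q)[6]*R.from_euler('z',np.pi/2)
def IK(p,Rt,q0,m=.05):
    f=lambda q:np.hstack([(FK(q)[0]-p)*10,(Rt.inv()*FK(q)[1]).as_rotvec()*3,(q-q0)*.002])
    r=least_squares(f,np.clip(q0,LO+m,HI-m),bounds=(LO+m-1e-6,HI-m+1e-6))
    return r.x,np.linalg.norm(FK(r.x)[0]-p),(Rt.inv()*FK(r.x)[1]).magnitude()
H=np.array([.606,-.102])  # hopper centre
def pourpose(psi,th,lip):
    # scoop yaw psi, tilt th; lip point at 'lip'
    Rs=R.from_euler('z',psi)*R.from_euler('y',-th)
    Rt=Rs*R.from_euler('x',np.pi)   # tool x = scoop x, y=-y, z=-z
    g=lip-Rs.apply([-.067,0,.014])
    return g-Rt.apply([0,0,.147]),Rt,g
E
python3 - <<'E'
from ik import *
from rig import ctrl
q0=ctrl.get_state()["joints"]
for psi in np.deg2rad([-150,-120,-90,-60,-30,0,30,60,90,120,150,180]):
    o=[]
    ends=None;q=q0.copy()
    for th in np.deg2rad([0,15,30,45,60,70,80]):
        d=np.array([np.cos(psi),np.sin(psi),0])
        lip=np.r_[H,.166]+.015*d
        best=None
        for s in ([q] if th>0 else [q0]+[np.random.default_rng(i).uniform(LO+.1,HI-.1) for i in range(12)]):
            r=IK(*pourpose(psi,th,lip)[:2],s)
            if best is None or r[1]+r[2]*.1<best[1]+best[2]*.1-1e-4: best=r
            if best[1]<1e-3 and best[2]<.01: break
        q=best[0]; o.append((round(best[1]*1000),round(np.rad2deg(best[2]))))
    print(round(np.rad2deg(psi)),o,q.round(2))
E
```

```text
[ 3.32459229e-01 -1.88552023e-02  5.63382790e-01 -2.68906205e-02
  3.44810362e-01 -3.08786494e-04  1.45595220e-01] 1.3113127188435492e-05
[ 3.46896815e-01 -1.88000150e-02  5.63407893e-01 -2.69000112e-02
  3.44799258e-01 -3.50074624e-04  1.60061189e-01] 2.9446252658438254e-09
[ 3.46899735e-01 -1.88000040e-02  5.63407898e-01 -2.69000132e-02
  3.44799256e-01 -3.50082727e-04  1.60064115e-01] 2.1494705182423246e-09
-150 [(0, 0), (0, 0), (0, 0), (0, 0), (0, 0), (0, 0), (4, 1)] [-0.36  1.5   1.02  0.89 -0.01  2.04  2.61]
-120 [(0, 0), (2, 1), (12, 4), (36, 12), (54, 20), (61, 26), (61, 31)] [-0.71  1.6   1.46  1.58 -0.46  1.07 -2.61]
-90 [(0, 0), (0, 0), (0, 0), (0, 0), (3, 1), (19, 7), (35, 13)] [-0.88  1.66  1.46  1.88 -0.68  0.48 -2.61]
-60 [(0, 0), (0, 0), (0, 0), (4, 1), (17, 5), (21, 6), (19, 6)] [-0.97  1.67  1.41  2.03 -0.95  0.09 -2.35]
-30 [(0, 0), (0, 0), (7, 2), (46, 14), (83, 25), (98, 29), (105, 31)] [-1.02  1.72  1.43  2.01 -0.95  0.09 -2.3 ]
0 [(0, 0), (0, 0), (7, 2), (49, 15), (74, 22), (89, 27), (86, 20)] [ 0.9   1.94 -1.42  2.51  3.47  1.65 -2.61]
30 [(0, 0), (0, 0), (0, 0), (0, 0), (7, 2), (19, 6), (30, 9)] [ 1.2   1.55 -1.42  2.08  2.64  0.27 -2.61]
60 [(0, 0), (0, 0), (0, 0), (0, 0), (0, 0), (0, 0), (0, 0)] [ 1.17  1.54 -1.42  1.8   0.09  0.42 -0.02]
90 [(0, 0), (0, 0), (0, 0), (0, 0), (0, 0), (0, 0), (0, 0)] [ 0.96  1.44 -1.2   1.37 -0.15  1.18  0.29]
120 [(0, 0), (0, 0), (0, 0), (0, 0), (0, 0), (0, 0), (0, 0)] [ 0.67  1.43 -0.99  0.95 -0.17  1.85  0.44]
150 [(0, 0), (0, 0), (0, 0), (0, 0), (0, 0), (20, 4), (46, 9)] [ 0.46  1.36 -0.73  0.93 -0.09  2.04  0.78]
180 [(0, 0), (0, 0), (0, 0), (0, 0), (0, 0), (32, 6), (62, 12)] [-0.12  1.32  0.52  1.01 -0.09  2.04  2.01]
```

>>> drive_tool(commands=[[[0,-0.001,0.02,0,0,0,1],[0,-0.001,0.02,0,0,0,1],[0,-0.001,0.02,0,0,0,1],[0,0,0.015,0,0,0,1],[0,0,0,0,0,0,1]]])

```text
clock: 2.87
tool_pos: [0.4721, 0.2654, 0.1783]
eef_rot: [3.128, 0.255, -0.005]
ft_force: [-1.3, 0.0, -0.5]
grip_width: 1.001
```

```bash
python3 log.py
python3 - <<'E'
from rig import cams
import cv2
for n in("scene","top"):
    cv2.imwrite(f"pics/{n}2.png",cams.snapshot(n)["pixels"])
s=cv2.imread("pics/scene2.png");t=cv2.imread("pics/top2.png")
cv2.imwrite("pics/s2.png",cv2.resize(s[190:310,200:330],None,fx=5,fy=5,interpolation=cv2.INTER_CUBIC))
cv2.imwrite("pics/t2.png",cv2.resize(t[150:270,190:330],None,fx=5,fy=5,interpolation=cv2.INTER_CUBIC))
E
```

```text
2.87 [-0.602  0.953  0.008  1.952 -0.023  0.241 -1.984] [0.4721 0.2654 0.1783] [ 3.128  0.255 -0.005] [-1.3  0.  -0.5] 1.001
```

View pics/s2.png

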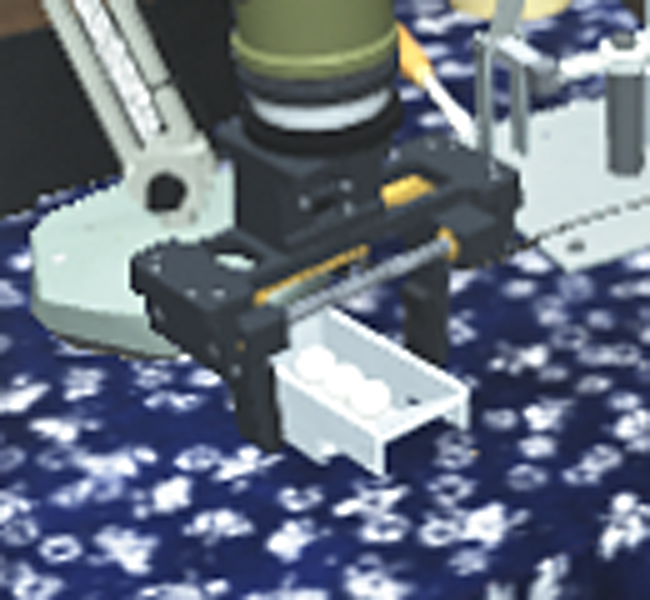

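View pics/t2.png

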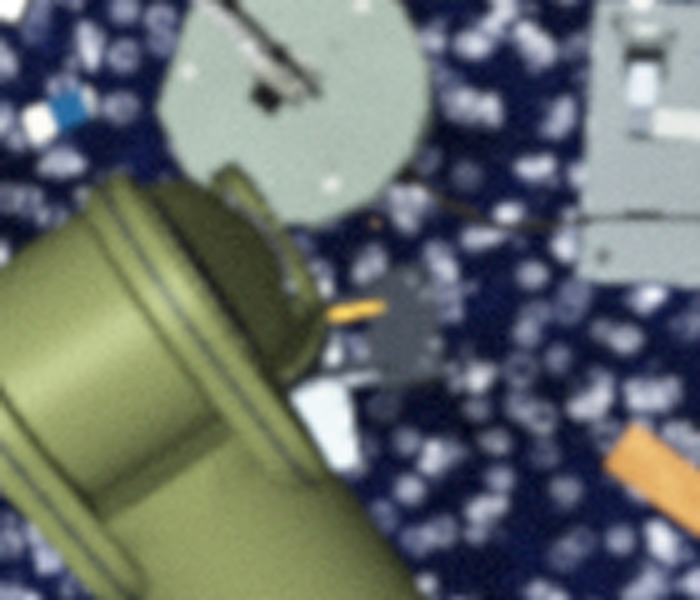

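The fingers straddle the scoop at scene crop (260,380)/(430,320), and the balls sit at its back. I'll lower a little more and grip.

>>> drive_tool(commands=[[[0,-0.001,0.003,0,0,0,1],[0,0,0.003,0,0,0,0.75],[0,0,0,0,0,0,0.6],[0,0,0,0,0,0,0.55],[0,0,0,0,0,0,0.5]]], force=25)

```text
clock: 3.38
tool_pos: [0.4723, 0.2688, 0.1741]
eef_rot: [-3.131, -0.259, -0.001]
ft_force: [0.5, 0.3, 0.3]
grip_width: 0.721
```

>>> drive_tool(commands=[[[0,0,0,0,0,0,0.4],[0,0,0,0,0,0,0.4],[0,0,-0.004,0,0,0,0.4],[0,0,-0.008,0,0,0,0.4],[0,0,-0.012,0,0,0,0.4]]])

```text
clock: 3.8
tool_pos: [0.4718, 0.2685, 0.1977]
eef_rot: [3.13, 0.259, -0.003]
ft_force: [0.5, -0.2, -1.3]
grip_width: 0.635
```

```bash
python3 log.py
python3 - <<'E'
from rig import cams
import cv2
s=cams.snapshot("scene")["pixels"]
cv2.imwrite("pics/s3.png",cv2.resize(s[190:310,200:330],None,fx=5,fy=5,interpolation=cv2.INTER_CUBIC))
E
```

```text
3.8 [-0.607  0.917  0.008  1.949 -0.024  0.278 -1.985] [0.4718 0.2685 0.1977] [ 3.13e+00  2.59e-01 -3.00e-03] [ 0.5 -0.2 -1.3] 0.635
```

View pics/s3.png

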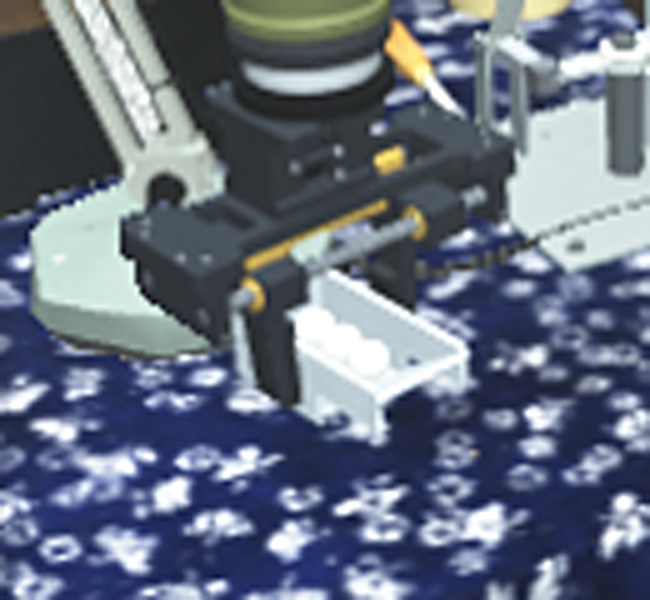

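```bash
cat > plan.py <<'E'
from ik import *
from scipy.spatial.transform import Slerp
def path(p0,R0,p1,R1,n):
    """rows in tool axes from pose0 to pose1"""
    sl=Slerp([0,1],R.concatenate([R0,R1]));rows=[];P=p0;Q=R0;poses=[]
    for i in range(1,n+1):
        p=p0+(p1-p0)*i/n;r=sl([i/n])[0]
        rows.append(np.r_[Q.inv().apply(p-P),np.rad2deg((Q.inv()*r).as_rotvec())]);P=p;Q=r;poses.append((p,r))
    return np.array(rows),poses
def sim(poses,q,verbose=1):
    for i,(p,r) in enumerate(poses):
        q,e,a=IK(p,r,q,.02)
        if verbose and(i%3==2 or i==len(poses)-1): print(i,q.round(2),round(e*1000,1),round(np.rad2deg(a),1))
    return q
def show(rows,jaw):
    for i in range(0,len(rows),5):
        print([[round(float(v),4) for v in r[:3]]+[round(float(v),2) for v in r[3:]]+[jaw] for r in rows[i:i+5]])
E
python3 - <<'E'
from plan import *
from rig import ctrl
s=ctrl.get_state();q=s["joints"];p=s["tool_pos"];r=R.from_rotvec(s["eef_rot"])
A=p+[0,0,.2]
_,po=path(p,r,A,r,6);q=sim(po,q)
for ps in(90,105,120):
  for dl in (.01,):
    psi=np.deg2rad(ps);d=np.array([np.cos(psi),np.sin(psi),0])
    B,RB,g=pourpose(psi,0,np.r_[H,.21]+.015*d)
    _,po=path(A,r,B,RB,18);print(ps,B);q2=sim(po,q)
    for th in range(5,80,5):
        lip=np.r_[H,.166+max(0,.044*(1-th/30))]+.015*d
        B,RB,g=pourpose(psi,np.deg2rad(th),lip); q2=sim([(B,RB)],q2,th%15==0)
    bs=rots(q2);e=np.array([0,0,LL[0]])+bs[0].apply([0,LL[1],0])+bs[2].apply([0,0,LL[2]]);w=e+bs[3].apply([0,LL[3],0])+bs[4].apply([0,0,LL[4]])
    print("elbow",e.round(3),"wrist",w.round(3),"tcp",B.round(3))
E
```

```text
2 [-0.61  0.74  0.02  1.91 -0.02  0.49 -1.98] 0.0 0.0
5 [-0.62  0.59  0.03  1.83 -0.02  0.73 -1.98] 0.0 0.0
90 [ 0.606 -0.02   0.343]
2 [-0.47  0.6  -0.05  1.84  0.04  0.71 -1.72] 0.0 0.0
5 [-0.33  0.61 -0.13  1.84  0.11  0.7  -1.46] 0.0 0.0
8 [-0.19  0.64 -0.2   1.82  0.19  0.7  -1.2 ] 0.0 0.0
11 [-0.05  0.67 -0.28  1.79  0.26  0.72 -0.94] 0.0 0.0
14 [ 0.08  0.72 -0.35  1.74  0.34  0.75 -0.68] 0.0 0.0
17 [ 0.19  0.76 -0.42  1.68  0.41  0.79 -0.41] 0.0 0.0
0 [ 0.42  0.83 -0.62  1.66  0.26  0.77 -0.22] 0.0 0.0
0 [ 0.62  0.95 -0.8   1.62  0.14  0.79 -0.04] 0.0 0.0
0 [ 0.77  1.08 -0.96  1.55  0.04  0.9   0.1 ] 0.0 0.0
0 [ 0.88  1.23 -1.07  1.48 -0.06  1.01  0.21] 0.0 0.0
0 [ 0.94  1.38 -1.16  1.4  -0.14  1.14  0.29] 0.0 0.0
elbow [ 0.311 -0.458  0.454] wrist [ 0.606 -0.353  0.307] tcp [ 0.606 -0.198  0.265]
105 [ 0.58477684 -0.02279408  0.343     ]
2 [-0.47  0.59 -0.06  1.85  0.05  0.7  -1.69] 0.0 0.0
5 [-0.32  0.61 -0.15  1.86  0.14  0.69 -1.4 ] 0.0 0.0
8 [-0.17  0.63 -0.24  1.85  0.22  0.69 -1.11] 0.0 0.0
11 [-0.02  0.66 -0.33  1.83  0.31  0.7  -0.82] 0.0 0.0
14 [ 0.11  0.7  -0.41  1.
[... 463 characters left out ...]
98592  0.343     ]
2 [-0.46  0.59 -0.08  1.86  0.07  0.7  -1.66] 0.0 0.0
5 [-0.3   0.6  -0.18  1.88  0.16  0.68 -1.34] 0.0 0.0
8 [-0.14  0.62 -0.28  1.88  0.26  0.68 -1.01] 0.0 0.0
11 [ 0.02  0.65 -0.38  1.87  0.36  0.69 -0.69] 0.0 0.0
14 [ 0.16  0.69 -0.47  1.84  0.46  0.72 -0.36] 0.0 0.0
17 [ 0.3   0.74 -0.56  1.8   0.55  0.76 -0.03] 0.0 0.0
0 [ 0.48  0.86 -0.73  1.66  0.37  0.93  0.2 ] 0.0 0.0
0 [ 0.58  0.99 -0.83  1.51  0.23  1.12  0.35] 0.0 0.0
0 [ 0.65  1.12 -0.9   1.34  0.1   1.35  0.44] 0.0 0.0
0 [ 0.67  1.25 -0.94  1.17 -0.01  1.58  0.47] 0.0 0.0
0 [ 0.67  1.38 -0.97  1.   -0.13  1.79  0.46] 0.0 0.0
elbow [ 0.421 -0.359  0.454] wrist [ 0.731 -0.319  0.307] tcp [ 0.654 -0.185  0.265]
```

>>> drive_tool(commands=[[[0,0,-0.03,0,0,0,0.4],[0,0,-0.04,0,0,0,0.4],[0,0,-0.04,0,0,0,0.4],[0,0,-0.04,0,0,0,0.4],[0,0,-0.04,0,0,0,0.4]]])

```text
clock: 4.27
tool_pos: [0.4716, 0.2683, 0.3904]
eef_rot: [-3.131, -0.259, -0.0]
ft_force: [2.0, 1.2, -2.7]
grip_width: 0.636
```

```bash
python3 log.py
python3 - <<'E'
from plan import *
from rig import ctrl
s=ctrl.get_state();q=s["joints"];p=s["tool_pos"];r=R.from_rotvec(s["eef_rot"])
psi=np.deg2rad(105);d=np.array([np.cos(psi),np.sin(psi),0])
B,RB,g=pourpose(psi,0,np.r_[H,.21]+.015*d)
ro,po=path(p,r,B,RB,20);print(B);show(ro,.4)
E
```

```text
4.27 [-0.619  0.598  0.028  1.839 -0.024  0.705 -1.984] [0.4716 0.2683 0.3904] [-3.131 -0.259 -0.   ] [ 2.   1.2 -2.7] 0.636
[ 0.58477684 -0.02279408  0.343     ]
[[0.0032, 0.0153, 0.0024, 0.0, -0.0, -4.78, 0.4], [0.0019, 0.0155, 0.0024, 0.0, -0.0, -4.78, 0.4], [0.0006, 0.0156, 0.0024, 0.0, -0.0, -4.78, 0.4], [-0.0007, 0.0156, 0.0024, 0.0, -0.0, -4.78, 0.4], [-0.002, 0.0155, 0.0024, 0.0, -0.0, -4.78, 0.4]]
[[-0.0033, 0.0153, 0.0024, 0.0, -0.0, -4.78, 0.4], [-0.0045, 0.0149, 0.0024, 0.0, -0.0, -4.78, 0.4], [-0.0058, 0.0145, 0.0024, 0.0, -0.0, -4.78, 0.4], [-0.007, 0.014, 0.0024, 0.0, -0.0, -4.78, 0.4], [-0.0081, 0.0134, 0.0024, 0.0, -0.0, -4.78, 0.4]]
[[-0.0092, 0.0126, 0.0024, 0.0, -0.0, -4.78, 0.4], [-0.0102, 0.0118, 0.0024, 0.0, -0.0, -4.78, 0.4], [-0.0111, 0.0109, 0.0024, 0.0, -0.0, -4.78, 0.4], [-0.012, 0.01, 0.0024, 0.0, -0.0, -4.78, 0.4], [-0.0128, 0.0089, 0.0024, 0.0, -0.0, -4.78, 0.4]]
[[-0.0135, 0.0078, 0.0024, 0.0, -0.0, -4.78, 0.4], [-0.0141, 0.0067, 0.0024, 0.0, -0.0, -4.78, 0.4], [-0.0146, 0.0055, 0.0024, 0.0, -0.0, -4.78, 0.4], [-0.015, 0.0043, 0.0024, 0.0, -0.0, -4.78, 0.4], [-0.0153, 0.003, 0.0024, 0.0, -0.0, -4.78, 0.4]]
```

>>> drive_tool(commands=[[[0.003,0.0153,0.002,0,0,-4.8,0.4],[0.002,0.0155,0.002,0,0,-4.8,0.4],[0.0005,0.0156,0.002,0,0,-4.8,0.4],[-0.0005,0.0156,0.002,0,0,-4.8,0.4],[-0.002,0.0155,0.002,0,0,-4.8,0.4]]])

```text
clock: 4.68
tool_pos: [0.5004, 0.1951, 0.3785]
eef_rot: [3.006, 0.911, 0.001]
ft_force: [-0.4, 0.9, -2.2]
grip_width: 0.632
```

>>> drive_tool(commands=[[[-0.0035,0.0153,0.002,0,0,-4.8,0.4],[-0.0045,0.015,0.002,0,0,-4.8,0.4],[-0.006,0.0145,0.002,0,0,-4.8,0.4],[-0.007,0.014,0.002,0,0,-4.8,0.4],[-0.008,0.0135,0.002,0,0,-4.8,0.4]]])

```text
clock: 5.1
tool_pos: [0.5288, 0.1219, 0.3683]
eef_rot: [2.751, 1.515, 0.0]
ft_force: [0.3, -0.3, -2.1]
grip_width: 0.635
```

>>> drive_tool(commands=[[[-0.009,0.0125,0.002,0,0,-4.8,0.4],[-0.01,0.012,0.002,0,0,-4.8,0.4],[-0.011,0.011,0.002,0,0,-4.8,0.4],[-0.012,0.01,0.002,0,0,-4.8,0.4],[-0.013,0.009,0.002,0,0,-4.8,0.4]]])

```text
clock: 5.52
tool_pos: [0.5578, 0.0495, 0.3583]
eef_rot: [2.376, 2.054, -0.0]
ft_force: [0.3, 0.1, -1.4]
grip_width: 0.631
```

>>> drive_tool(commands=[[[-0.0135,0.008,0.003,0,0,-4.8,0.4],[-0.014,0.0065,0.003,0,0,-4.8,0.4],[-0.0145,0.0055,0.003,0,0,-4.8,0.4],[-0.015,0.0045,0.003,0,0,-4.8,0.4],[-0.015,0.003,0.003,0,0,-4.4,0.4]]])

```text
clock: 5.93
tool_pos: [0.5868, -0.0227, 0.3432]
eef_rot: [1.906, 2.496, -0.001]
ft_force: [0.3, -0.7, -1.4]
grip_width: 0.632
```

>>> drive_tool(commands=[[[0,0,0,0,0,0,0.4],[0,0,0,0,0,0,0.4]]])

```text
clock: 6.1
tool_pos: [0.5866, -0.0223, 0.3428]
eef_rot: [1.917, 2.489, -0.001]
ft_force: [-0.8, 0.7, -2.0]
grip_width: 0.637
```

```bash
python3 log.py
python3 - <<'E'
from rig import cams
import cv2
for n in("scene","top"):
    cv2.imwrite(f"pics/{n}4.png",cams.snapshot(n)["pixels"])
s=cv2.imread("pics/scene4.png");t=cv2.imread("pics/top4.png")
cv2.imwrite("pics/s4.png",cv2.resize(s[80:260,220:430],None,fx=3.5,fy=3.3,interpolation=cv2.INTER_CUBIC))
cv2.imwrite("pics/t4.png",cv2.resize(t[100:230,260:440],None,fx=4,fy=4,interpolation=cv2.INTER_CUBIC))
E
```

```text
6.1 [ 0.243  0.754 -0.496  1.735  0.484  0.778 -0.234] [ 0.5866 -0.0223  0.3428] [ 1.917e+00  2.489e+00 -1.000e-03] [-0.8  0.7 -2. ] 0.637
```

View pics/s4.png

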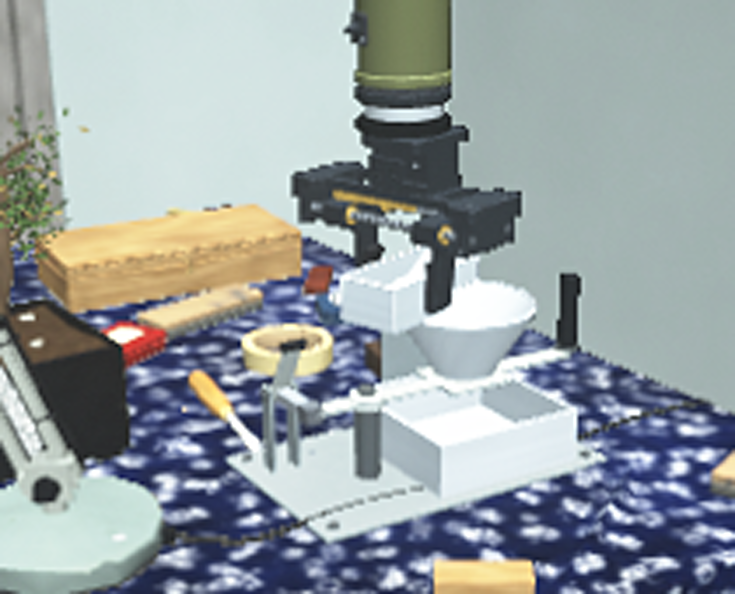

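View pics/t4.png

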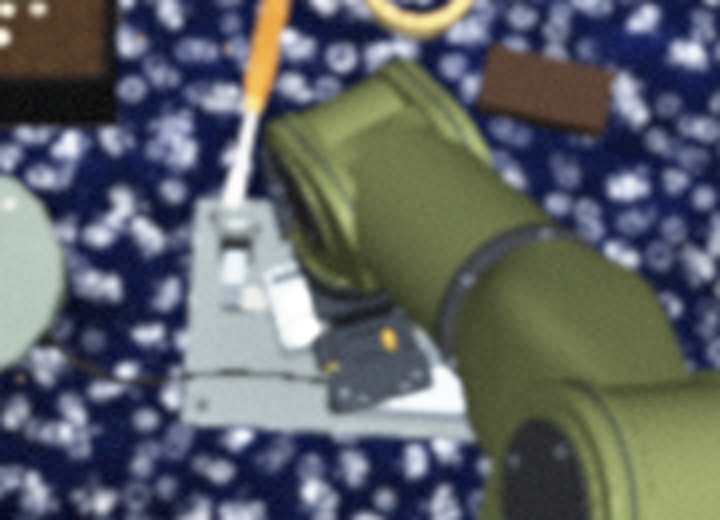

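Run:
```python
from plan import *
from rig import ctrl
s=ctrl.get_state();p=s["tool_pos"];r=R.from_rotvec(s["eef_rot"])
psi=np.deg2rad(105);d=np.array([np.cos(psi),np.sin(psi),0])
ths=list(range(3,31,3))+list(range(32,66,2))+[68,71,74,77]
for i,th in enumerate(ths):
    lip=np.r_[H,.168+max(0,.042*(1-th/30))]+.015*d
    B,RB,g=pourpose(psi,np.deg2rad(th),lip)
    row,_=path(p,r,B,RB,1);p,r=B,RB
    print(th,row[0].round(4), B.round(3) if i%5==4 else "")
```

```text
3 [-9.2000e-03 -2.3000e-03  1.1000e-03  2.1600e-02  2.9612e+00  3.7800e-02] 
6 [-7.3e-03  0.0e+00  9.0e-04  0.0e+00  3.0e+00  0.0e+00] 
9 [-7.5e-03  0.0e+00  9.0e-04  0.0e+00  3.0e+00 -0.0e+00] 
12 [-7.7e-03  0.0e+00  8.0e-04 -0.0e+00  3.0e+00  0.0e+00] 
15 [-7.9e-03 -0.0e+00  8.0e-04 -0.0e+00  3.0e+00  0.0e+00] [ 0.594 -0.058  0.335]
18 [-8.1e-03 -0.0e+00  7.0e-04  0.0e+00  3.0e+00  0.0e+00] 
21 [-8.4e-03 -0.0e+00  7.0e-04 -0.0e+00  3.0e+00  0.0e+00] 
24 [-8.6e-03  0.0e+00  6.0e-04  0.0e+00  3.0e+00  0.0e+00] 
27 [-8.8e-03 -0.0e+00  5.0e-04  0.0e+00  3.0e+00  0.0e+00] 
30 [-9.e-03  0.e+00  4.e-04  0.e+00  3.e+00 -0.e+00] [ 0.604 -0.096  0.317]
32 [-0.0047 -0.     -0.0023  0.      2.      0.    ] 
34 [-0.0047 -0.     -0.0023  0.      2.      0.    ] 
36 [-0.0047  0.     -0.0023 -0.      2.      0.    ] 
38 [-0.0047  0.     -0.0023 -0.      2.     -0.    ] 
40 [-0.0047 -0.     -0.0023 -0.      2.     -0.    ] [ 0.611 -0.121  0.313]
42 [-0.0047  0.     -0.0023 -0.      2.      0.    ] 
44 [-0.0047 -0.     -0.0023  0.      2.      0.    ] 
46 [-0.0047  0.     -0.0023  0.      2.      0.    ] 
48 [-0.0047 -0.     -0.0023 -0.      2.      0.    ] 
50 [-0.0047  0.     -0.0023  0.      2.      0.    ] [ 0.617 -0.144  0.305]
52 [-0.0047 -0.     -0.0023  0.      2.      0.    ] 
54 [-0.0047  0.     -0.0023 -0.      2.      0.    ] 
56 [-0.0047 -0.     -0.0023  0.      2.     -0.    ] 
58 [-0.0047  0.     -0.0023 -0.      2.      0.    ] 
60 [-0.0047 -0.     -0.0023 -0.      2.      0.    ] [ 0.623 -0.166  0.293]
62 [-0.0047  0.     -0.0023  0.      2.     -0.    ] 
64 [-0.0047  0.     -0.0023  0.      2.     -0.    ] 
68 [-0.0094 -0.     -0.0043 -0.      4.      0.    ] 
71 [-0.0071  0.     -0.0033 -0.      3.     -0.    ] 
74 [-0.0071 -0.     -0.0033 -0.      3.      0.    ] [ 0.63  -0.193  0.269]
77 [-0.0071  0.     -0.0033  0.      3.      0.    ]
```

>>> drive_tool(commands=[[[-0.009,-0.0023,0.001,0,3,0,0.4],[-0.0073,0,0.001,0,3,0,0.4],[-0.0075,0,0.001,0,3,0,0.4],[-0.0077,0,0.001,0,3,0,0.4],[-0.0079,0,0.001,0,3,0,0.4]]])

```text
clock: 6.62
tool_pos: [0.5946, -0.0579, 0.3345]
eef_rot: [-1.777, -2.321, -0.237]
ft_force: [0.1, 0.3, -1.7]
grip_width: 0.635
```

>>> drive_tool(commands=[[[-0.008,0,0.0007,0,3,0,0.4],[-0.0084,0,0.0007,0,3,0,0.4],[-0.0086,0,0.0006,0,3,0,0.4],[-0.0088,0,0.0005,0,3,0,0.4],[-0.009,0,0.0004,0,3,0,0.4]]])

```text
clock: 7.03
tool_pos: [0.6049, -0.0956, 0.3162]
eef_rot: [-1.636, -2.136, -0.44]
ft_force: [-0.0, 0.2, -1.9]
grip_width: 0.637
```

```bash
cat > lip.py <<'E'
from ik import *
from rig import ctrl,cams
import sys
s=ctrl.get_state();p=s["tool_pos"];r=R.from_rotvec(s["eef_rot"])
Rs=r*R.from_euler('x',np.pi); g=p+r.apply([0,0,.147]);print("lip",(g+Rs.apply([-.067,0,.0115])).round(4),"tilt",np.rad2deg(np.arccos(-r.as_matrix()[2,2])).round(1),"grasp",g.round(3),s["grip_width"].round(3),s["clock"])
n=sys.argv[1]
a=cams.snapshot("scene")["pixels"][80:260,220:430]
b=cams.snapshot("top")["pixels"][110:220,270:440]
cv2=__import__("cv2")
cv2.imwrite(f"pics/s{n}.png",cv2.resize(a,None,fx=3.5,fy=3.3,interpolation=cv2.INTER_CUBIC))
cv2.imwrite(f"pics/t{n}.png",cv2.resize(b,None,fx=4,fy=4,interpolation=cv2.INTER_CUBIC))
E
python3 log.py; python3 lip.py 5
```

```text
7.03 [ 0.609  0.976 -0.824  1.559  0.182  0.967  0.158] [ 0.6049 -0.0956  0.3162] [-1.636 -2.136 -0.44 ] [-0.   0.2 -1.9] 0.637Traceback (most recent call last):
  File "lip.py", line 5, in <module>
    Rs=r*R.from_euler('x',np.pi); g=p+r.apply([0,0,.147]);print("lip",(g+Rs.apply([-.067,0,.0115])).round(4),"tilt",np.rad2deg(np.arccos(-r.as_matrix()[2,2])).round(1),"grasp",g.round(3),s["grip_width"].round(3),s["clock"])
                                                                                                                                                                                           ^^^^^^^^^^^^^^^^^^^^^
AttributeError: 'float' object has no attribute 'round'
```

```bash
sed -i 's/s\["grip_width"\].round(3)/round(s["grip_width"],3)/' lip.py; python3 lip.py 5
```

```text
lip [ 0.6023 -0.086   0.1653] tilt 30.1 grasp [ 0.586 -0.024  0.189] 0.637 7.0333
```

View pics/s5.png

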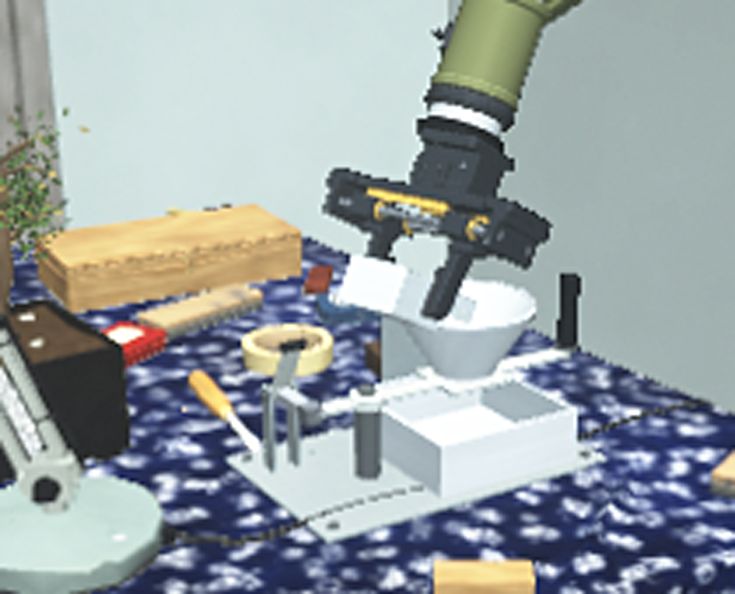

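View pics/t5.png

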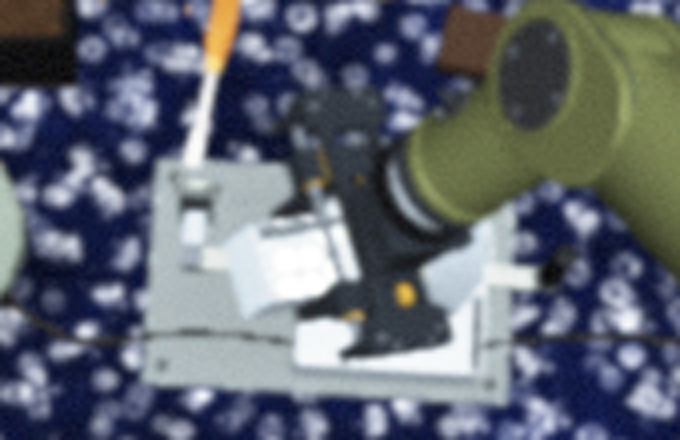

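>>> drive_tool(commands=[[[-0.0047,0,-0.0023,0,2,0,0.4],[-0.0047,0,-0.0023,0,2,0,0.4],[-0.0047,0,-0.0023,0,2,0,0.4],[-0.0047,0,-0.0023,0,2,0,0.4],[-0.0047,0,-0.0023,0,2,0,0.4]]])

```text
clock: 7.55
tool_pos: [0.6117, -0.1222, 0.3121]
eef_rot: [-1.538, -2.006, -0.562]
ft_force: [0.3, 0.2, -0.8]
grip_width: 0.638
```

>>> drive_tool(commands=[[[-0.0047,0,-0.0023,0,2,0,0.4],[-0.0047,0,-0.0023,0,2,0,0.4],[-0.0047,0,-0.0023,0,2,0,0.4],[-0.0047,0,-0.0023,0,2,0,0.4],[-0.0047,0,-0.0023,0,2,0,0.4]]])

```text
clock: 7.97
tool_pos: [0.6181, -0.1463, 0.3038]
eef_rot: [-1.436, -1.874, -0.673]
ft_force: [-0.1, 0.9, -0.3]
grip_width: 0.634
```

```bash
python3 log.py; python3 lip.py 6
```

```text
7.97 [ 0.741  1.146 -0.958  1.393  0.022  1.202  0.301] [ 0.6181 -0.1463  0.3038] [-1.436 -1.874 -0.673] [-0.1  0.9 -0.3] 0.634
lip [ 0.6022 -0.0872  0.1656] tilt 50.2 grasp [ 0.589 -0.037  0.21 ] 0.634 7.9667
```

View pics/s6.png

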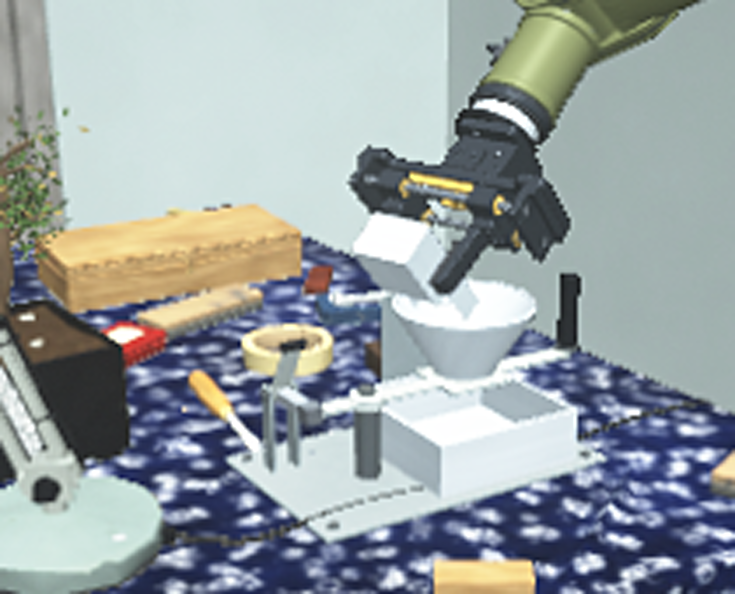

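View pics/t6.png

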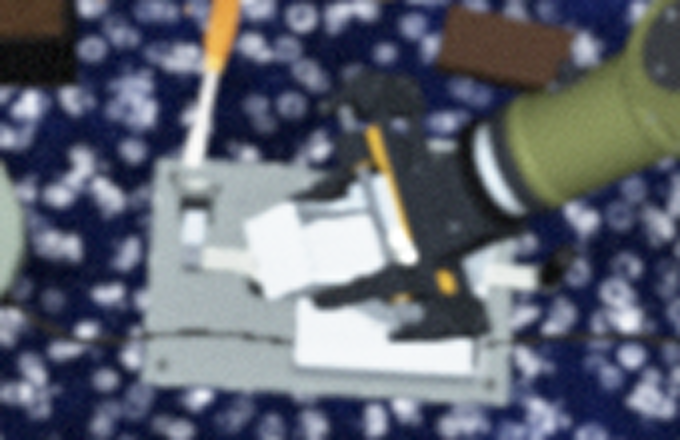

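>>> drive_tool(commands=[[[-0.0071,0,-0.0034,0,3,0,0.4],[-0.0071,0,-0.0034,0,3,0,0.4],[-0.0071,0,-0.0034,0,3,0,0.4],[-0.0071,0,-0.0034,0,3,0,0.4],[-0.0071,0,-0.0034,0,3,0,0.4]]])

```text
clock: 8.48
tool_pos: [0.6269, -0.1785, 0.2843]
eef_rot: [-1.28, -1.672, -0.819]
ft_force: [-0.2, 0.2, -0.6]
grip_width: 0.628
```

>>> drive_tool(commands=[[[-0.0071,0,-0.0034,0,3,0,0.4],[-0.0071,0,-0.0034,0,3,0,0.4],[-0.0071,0,-0.0034,0,3,0,0.4],[0,0,0,0,0,0,0.4],[0,0,0,0,0,0,0.4]]])

```text
clock: 8.9
tool_pos: [0.6313, -0.1952, 0.2677]
eef_rot: [-1.187, -1.548, -0.894]
ft_force: [-0.2, 0.3, -0.5]
grip_width: 0.635
```

```bash
python3 log.py; python3 lip.py 7
```

```text
8.9 [ 0.806  1.362 -1.054  1.195 -0.147  1.476  0.372] [ 0.6313 -0.1952  0.2677] [-1.187 -1.548 -0.894] [-0.2  0.3 -0.5] 0.635
lip [ 0.6022 -0.0873  0.1659] tilt 74.0 grasp [ 0.595 -0.059  0.227] 0.635 8.9
```

View pics/s7.png

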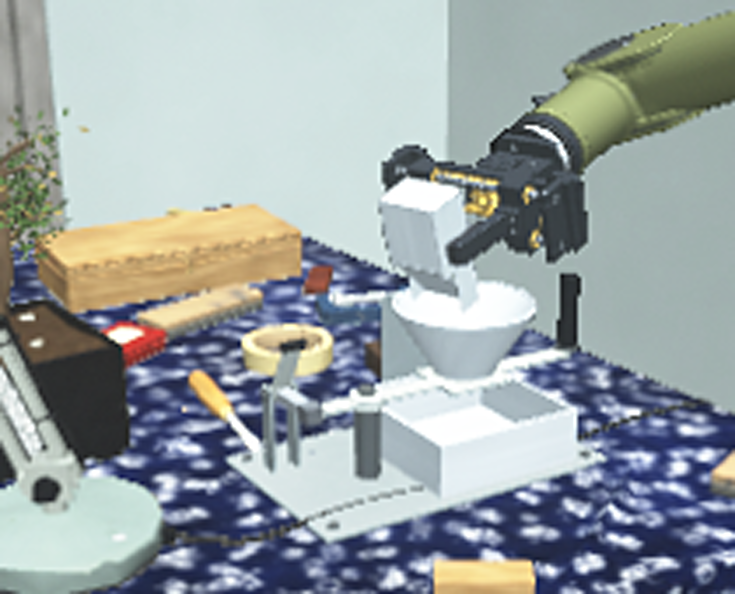

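View pics/t7.png

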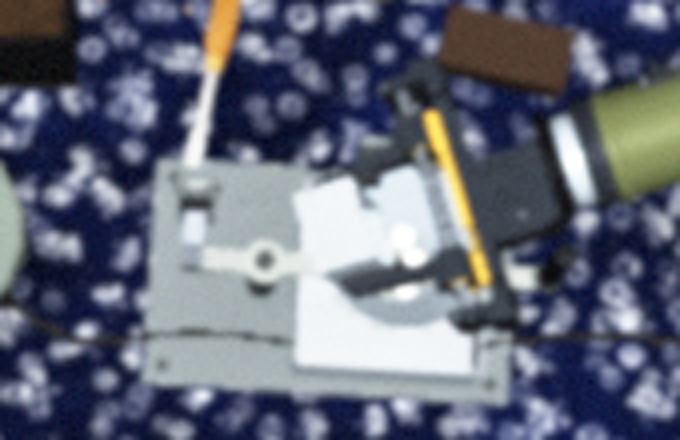

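Run:
```python
from plan import *
from rig import ctrl
s=ctrl.get_state();q=s["joints"];p=s["tool_pos"];r=R.from_rotvec(s["eef_rot"])
ro,po=path(p,r,p+[0,0,.05],r,2);show(ro,.4);q=sim(po,q,0);p=p+[0,0,.05]
psi=np.deg2rad(105);RB=R.from_euler('z',psi)*R.from_euler('x',np.pi)
B=np.array([.585,-.022,.39])
ro,po=path(p,r,B,RB,11);show(ro,.4);q=sim(po,q)
for P,Q in po: print((P+Q.apply([0,0,.147])+(Q*R.from_euler('x',np.pi)).apply([-.067,0,.0115])).round(3),end=' ')
print()
psi=.1655;RC=R.from_euler('z',psi)*R.from_euler('x',np.pi)
ro,po=path(B,RB,np.array([.4718,.2680,.36]),RC,14);show(ro,.4);q=sim(po,q)
```

```text
[[0.024, 0.0, -0.0069, 0.0, 0.0, -0.0, 0.4], [0.024, 0.0, -0.0069, 0.0, 0.0, 0.0, 0.4]]
[[0.0107, 0.0, 0.0138, -0.0, -6.72, 0.01, 0.4], [0.0122, 0.0, 0.0125, -0.0, -6.72, 0.01, 0.4], [0.0136, 0.0, 0.011, -0.0, -6.72, 0.01, 0.4], [0.0148, 0.0, 0.0093, -0.0, -6.72, 0.01, 0.4], [0.0158, 0.0, 0.0075, -0.0, -6.72, 0.01, 0.4]]
[[0.0165, 0.0, 0.0056, -0.0, -6.72, 0.01, 0.4], [0.0171, 0.0, 0.0036, -0.0, -6.72, 0.01, 0.4], [0.0174, 0.0, 0.0016, -0.0, -6.72, 0.01, 0.4], [0.0175, -0.0, -0.0004, -0.0, -6.72, 0.01, 0.4], [0.0173, -0.0, -0.0025, -0.0, -6.72, 0.01, 0.4]]
[[0.0169, -0.0, -0.0045, -0.0, -6.72, 0.01, 0.4]]
2 [ 0.76  1.13 -1.    1.36 -0.03  1.27  0.29] 0.0 0.0
5 [ 0.65  0.95 -0.88  1.51  0.13  1.07  0.17] 0.0 0.0
8 [ 0.46  0.79 -0.71  1.63  0.32  0.93 -0.04] 0.0 0.0
10 [ 0.29  0.7  -0.58  1.69  0.47  0.89 -0.22] 0.0 0.0
[ 0.601 -0.083  0.211] [ 0.601 -0.081  0.207] [ 0.601 -0.08   0.204] [ 0.601 -0.08   0.204] [ 0.601 -0.081  0.205] [ 0.601 -0.082  0.208] [ 0.601 -0.083  0.213] [ 0.602 -0.085  0.22 ] [ 0.602 -0.086  0.23 ] [ 0.602 -0.087  0.241] [ 0.602 -0.087  0.254] 
[[0.0221, -0.002
[... 246 characters left out ...]
4, 0.0021, 0.0, -0.0, 6.82, 0.4], [0.0151, -0.0163, 0.0021, -0.0, -0.0, 6.82, 0.4], [0.013, -0.018, 0.0021, 0.0, -0.0, 6.82, 0.4], [0.0108, -0.0194, 0.0021, -0.0, -0.0, 6.82, 0.4], [0.0084, -0.0206, 0.0021, 0.0, -0.0, 6.82, 0.4]]
[[0.0059, -0.0214, 0.0021, -0.0, -0.0, 6.82, 0.4], [0.0033, -0.022, 0.0021, 0.0, -0.0, 6.82, 0.4], [0.0007, -0.0222, 0.0021, 0.0, -0.0, 6.82, 0.4], [-0.0019, -0.0222, 0.0021, -0.0, -0.0, 6.82, 0.4]]
2 [ 0.12  0.66 -0.46  1.77  0.39  0.8  -0.63] 0.0 0.0
5 [-0.06  0.64 -0.34  1.83  0.31  0.73 -1.03] 0.0 0.0
8 [-0.26  0.63 -0.22  1.86  0.21  0.67 -1.42] 0.0 0.0
11 [-0.46  0.63 -0.1   1.87  0.1   0.64 -1.79] 0.0 0.0
13 [-0.59  0.64 -0.02  1.87  0.02  0.63 -2.03] 0.0 0.0
```

>>> drive_tool(commands=[[[0.024,0,-0.007,0,0,0,0.4],[0.024,0,-0.007,0,0,0,0.4],[0.011,0,0.014,0,-6.7,0,0.4],[0.012,0,0.0125,0,-6.7,0,0.4],[0.0135,0,0.011,0,-6.7,0,0.4]]])

```text
clock: 9.42
tool_pos: [0.6183, -0.1475, 0.339]
eef_rot: [-1.401, -1.831, -0.71]
ft_force: [-0.7, 1.3, -1.3]
grip_width: 0.633
```

>>> drive_tool(commands=[[[0.015,0,0.0093,0,-6.7,0,0.4],[0.016,0,0.0075,0,-6.7,0,0.4],[0.0165,0,0.0056,0,-6.7,0,0.4],[0.017,0,0.0036,0,-6.7,0,0.4],[0.0174,0,0.0016,0,-6.7,0,0.4]]])

```text
clock: 9.83
tool_pos: [0.5967, -0.0684, 0.3722]
eef_rot: [-1.731, -2.263, -0.309]
ft_force: [0.2, 0.6, -1.3]
grip_width: 0.64
```

>>> drive_tool(commands=[[[0.0175,0,0,0,-6.7,0,0.4],[0.0173,0,-0.0025,0,-6.7,0,0.4],[0.017,0,-0.0045,0,-6.8,0,0.4],[0,0,0,0,0,0,0.4]]])

```text
clock: 10.17
tool_pos: [0.5833, -0.0134, 0.3934]
eef_rot: [1.892, 2.505, 0.01]
ft_force: [-0.9, 2.2, 0.1]
grip_width: 0.639
```

```bash
python3 log.py; python3 lip.py 8
python3 - <<'E'
from plan import *
from rig import ctrl
s=ctrl.get_state();q=s["joints"];p=s["tool_pos"];r=R.from_rotvec(s["eef_rot"])
psi=.1655;RC=R.from_euler('z',psi)*R.from_euler('x',np.pi)
ro,po=path(p,r,np.array([.4718,.2680,.36]),RC,14);show(ro,.4)
E
```

```text
10.17 [ 0.27   0.692 -0.567  1.698  0.457  0.88  -0.21 ] [ 0.5833 -0.0134  0.3934] [1.892 2.505 0.01 ] [-0.9  2.2  0.1] 0.639
lip [ 0.6024 -0.0774  0.2578] tilt 0.4 grasp [ 0.584 -0.013  0.246] 0.639 10.1667
[[0.022, -0.0023, 0.0023, -0.01, -0.02, 6.85, 0.4], [0.0216, -0.0049, 0.0023, -0.01, -0.02, 6.85, 0.4], [0.0208, -0.0074, 0.0023, -0.01, -0.02, 6.85, 0.4], [0.0198, -0.0099, 0.0023, -0.01, -0.02, 6.85, 0.4], [0.0185, -0.0122, 0.0023, -0.01, -0.02, 6.85, 0.4]]
[[0.0169, -0.0143, 0.0022, -0.01, -0.02, 6.85, 0.4], [0.0151, -0.0162, 0.0022, -0.01, -0.02, 6.85, 0.4], [0.013, -0.0179, 0.0022, -0.01, -0.02, 6.85, 0.4], [0.0108, -0.0193, 0.0022, -0.01, -0.02, 6.85, 0.4], [0.0084, -0.0204, 0.0022, -0.01, -0.02, 6.85, 0.4]]
[[0.0059, -0.0213, 0.0022, -0.01, -0.02, 6.85, 0.4], [0.0034, -0.0219, 0.0022, -0.01, -0.02, 6.85, 0.4], [0.0007, -0.0221, 0.0022, -0.01, -0.02, 6.85, 0.4], [-0.0019, -0.022, 0.0022, -0.01, -0.02, 6.85, 0.4]]
```

View pics/s8.png

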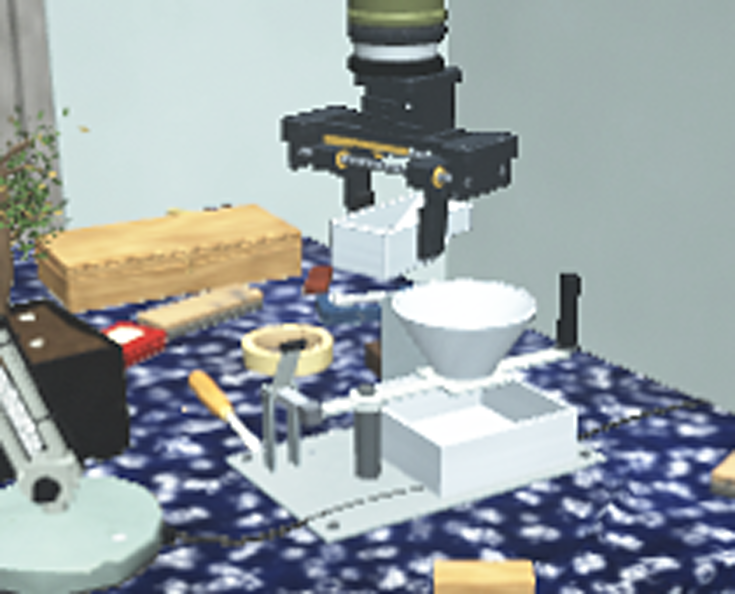

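>>> drive_tool(commands=[[[0.022,-0.0023,0.002,0,0,6.85,0.4],[0.0216,-0.005,0.002,0,0,6.85,0.4],[0.0208,-0.0075,0.002,0,0,6.85,0.4],[0.0198,-0.01,0.002,0,0,6.85,0.4],[0.0185,-0.0122,0.002,0,0,6.85,0.4]]])

```text
clock: 10.68
tool_pos: [0.545, 0.0786, 0.3787]
eef_rot: [-2.566, -1.802, 0.0]
ft_force: [1.0, 0.5, -0.2]
grip_width: 0.636
```

>>> drive_tool(commands=[[[0.017,-0.0143,0.002,0,0,6.85,0.4],[0.015,-0.0162,0.002,0,0,6.85,0.4],[0.013,-0.018,0.002,0,0,6.85,0.4],[0.0108,-0.0193,0.002,0,0,6.85,0.4],[0.0084,-0.0204,0.002,0,0,6.85,0.4]]])

```text
clock: 11.1
tool_pos: [0.5058, 0.1824, 0.369]
eef_rot: [-2.984, -0.968, 0.003]
ft_force: [-0.1, 0.7, -0.2]
grip_width: 0.635
```

>>> drive_tool(commands=[[[0.006,-0.0213,0.002,0,0,6.85,0.4],[0.0034,-0.022,0.002,0,0,6.85,0.4],[0.0007,-0.022,0.002,0,0,6.85,0.4],[-0.002,-0.022,0.002,0,0,6.85,0.4],[0,0,0.01,0,0,0,0.4]]])

```text
clock: 11.52
tool_pos: [0.473, 0.2703, 0.3523]
eef_rot: [-3.123, -0.249, 0.001]
ft_force: [-0.9, -0.1, -0.5]
grip_width: 0.632
```

>>> drive_tool(commands=[[[0,0,0.03,0,0,0,0.4],[0,0,0.035,0,0,0,0.4],[0,0,0.03,0,0,0,0.4],[0,0,0.02,0,0,0,0.4],[0,0,0,0,0,0,0.4]]])

```text
clock: 11.93
tool_pos: [0.4731, 0.2639, 0.2327]
eef_rot: [3.132, 0.246, -0.014]
ft_force: [-0.5, -0.3, -1.5]
grip_width: 0.633
```

```bash
python3 log.py
```

```text
11.93 [-0.584  0.853 -0.015  1.943  0.021  0.354 -2.027] [0.4731 0.2639 0.2327] [ 3.132  0.246 -0.014] [-0.5 -0.3 -1.5] 0.633
```

>>> drive_tool(commands=[[[0,0,0.02,0,0,0,0.4],[0,0,0.018,0,0,0,0.4],[0,0,0.01,0,0,0,0.4],[0,0,0.003,0,0,0,0.4],[0,0,0,0,0,0,0.4]]])

```text
clock: 12.35
tool_pos: [0.4737, 0.2664, 0.1863]
eef_rot: [-3.129, -0.249, 0.002]
ft_force: [0.3, -0.4, -0.3]
grip_width: 0.635
```

>>> drive_tool(commands=[[[0,0,0,0,0,0,0.4],[0,0,0.002,0,0,0,0.4],[0,0,0,0,0,0,0.4]]])

```text
clock: 12.6
tool_pos: [0.4734, 0.2674, 0.1851]
eef_rot: [-3.128, -0.251, -0.001]
ft_force: [0.3, -0.2, -0.7]
grip_width: 0.633
```

```bash
python3 log.py
```

```text
12.6 [-0.591  0.94  -0.012  1.948  0.024  0.251 -2.032] [0.4734 0.2674 0.1851] [-3.128e+00 -2.510e-01 -1.000e-03] [ 0.3 -0.2 -0.7] 0.633
```

>>> drive_tool(commands=[[[0,0,0.005,0,0,0,0.4],[0,0,0.003,0,0,0,0.4],[0,0,0.002,0,0,0,0.4],[0,0,0,0,0,0,0.4],[0,0,0,0,0,0,0.4]]])

```text
clock: 13.02
tool_pos: [0.473, 0.2673, 0.1743]
eef_rot: [-3.128, -0.251, 0.001]
ft_force: [0.1, 0.4, -1.4]
grip_width: 0.631
```

```bash
python3 log.py
```

```text
13.02 [-0.592  0.96  -0.011  1.948  0.025  0.233 -2.033] [0.473  0.2673 0.1743] [-3.128e+00 -2.510e-01  1.000e-03] [ 0.1  0.4 -1.4] 0.631
```

>>> drive_tool(commands=[[[0,0,0.001,0,0,0,0.4],[0,0,0.001,0,0,0,0.4],[0,0,0,0,0,0,0.4]]])

```text
clock: 13.27
tool_pos: [0.473, 0.2673, 0.1738]
eef_rot: [-3.128, -0.251, 0.0]
ft_force: [-2.5, -0.3, 13.6]
grip_width: 0.634
```

```bash
python3 log.py
python3 - <<'E'
from rig import cams
import cv2
s=cams.snapshot("scene")["pixels"]
cv2.imwrite("pics/s9.png",cv2.resize(s[190:310,200:330],None,fx=5,fy=5,interpolation=cv2.INTER_CUBIC))
E
```

```text
13.27 [-0.592  0.961 -0.011  1.948  0.025  0.231 -2.033] [0.473  0.2673 0.1738] [-3.128 -0.251  0.   ] [-2.5 -0.3 13.6] 0.634
```

View pics/s9.png

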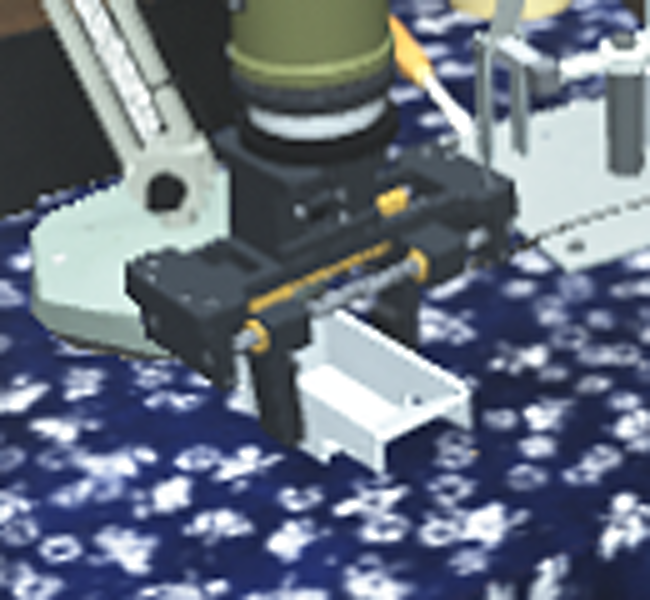

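The scoop is on the table (contact 13.6 N) and empty. I'll release it and rise.

>>> drive_tool(commands=[[[0,0,-0.001,0,0,0,0.75],[0,0,0,0,0,0,0.85],[0,0,0,0,0,0,1],[0,0,0,0,0,0,1],[0,0,0,0,0,0,1]]])

```text
clock: 13.73
tool_pos: [0.4731, 0.2673, 0.1732]
eef_rot: [-3.128, -0.251, 0.001]
ft_force: [-0.1, 0.8, 0.0]
grip_width: 0.989
```

>>> drive_tool(commands=[[[0,0,-0.01,0,0,0,1],[0,0,-0.02,0,0,0,1],[0,0,-0.03,0,0,0,1],[0,0,-0.04,0,0,0,1],[0,0,-0.04,0,0,0,1]]])

```text
clock: 14.15
tool_pos: [0.4727, 0.2665, 0.3149]
eef_rot: [-3.129, -0.251, 0.004]
ft_force: [1.0, -0.2, 0.5]
grip_width: 1.001
```

```bash
python3 log.py
python3 - <<'E'
from rig import cams
import cv2
for n in("scene","top"):
    cv2.imwrite(f"pics/{n}10.png",cams.snapshot(n)["pixels"])
s=cv2.imread("pics/scene10.png");t=cv2.imread("pics/top10.png")
cv2.imwrite("pics/s10.png",cv2.resize(s[140:300,220:420],None,fx=4,fy=3.7,interpolation=cv2.INTER_CUBIC))
cv2.imwrite("pics/t10.png",cv2.resize(t[110:270,220:420],None,fx=4,fy=3.7,interpolation=cv2.INTER_CUBIC))
E
```

```text
14.15 [-0.587  0.712 -0.017  1.904  0.016  0.527 -2.025] [0.4727 0.2665 0.3149] [-3.129 -0.251  0.004] [ 1.  -0.2  0.5] 1.001
```

View pics/s10.png

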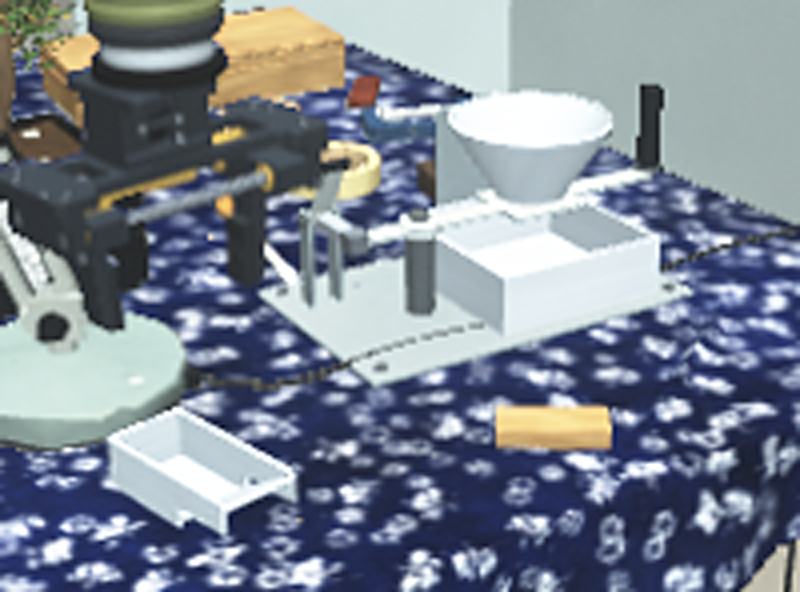

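View pics/t10.png

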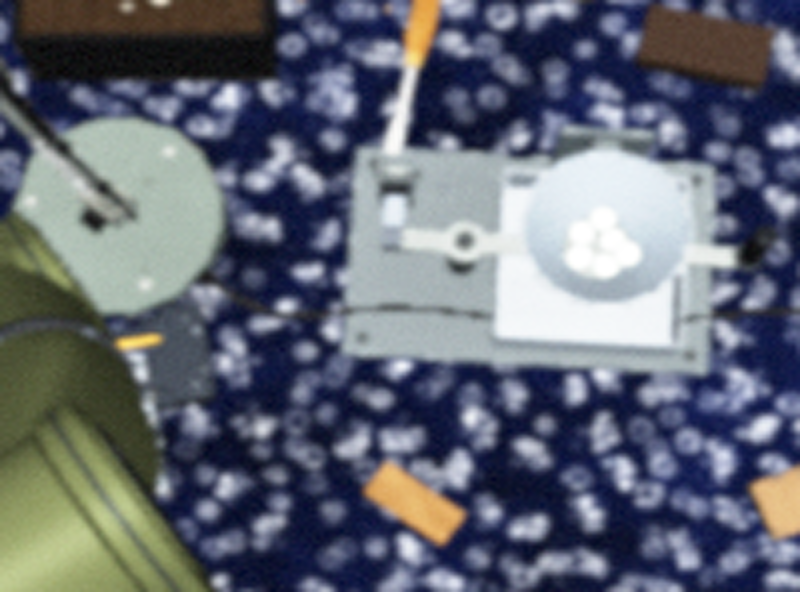

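Six balls are in the hopper and the scoop stands upright, empty. Next comes the catch.

Run:
```python
from plan import *
from rig import ctrl
print("lamp base",at("top",249,168,.03),at("top",252,165,.06))
s=ctrl.get_state();q=s["joints"];p=s["tool_pos"];r=R.from_rotvec(s["eef_rot"])
RC=R.from_euler('z',-.054)*R.from_euler('x',np.pi)
ro,po=path(p,r,np.array([.49,.12,.33]),RC,5);show(ro,0);q=sim(po,q)
ro,po=path(np.array([.49,.12,.33]),RC,np.array([.595,.053,.33]),RC,4);show(ro,0);q=sim(po,q)
ro,po=path(np.array([.595,.053,.33]),RC,np.array([.595,.053,.286]),RC,1);show(ro,0);q=sim(po,q)
ro,po=path(np.array([.595,.053,.286]),RC,np.array([.692,.048,.286]),RC,3);show(ro,0);q=sim(po,q)
# lever pull feasibility with tool: jaw y along tangent
Pv=np.array([.6114,-.0021])
for off in(0,np.pi):
  qq=q
  print("lever",off)
  for th in np.arange(0,.76,.15):
    a=-.054-th
    h=Pv+.215*np.array([np.sin(a),-np.cos(a)])
    # tool y along tangent (cos a, sin a)  -> tool x = ?
    Rt=R.from_euler('z',a+np.pi/2+off)*R.from_euler('x',np.pi)
    qq=sim([(np.r_[h,.282],Rt)],qq); print(h)
```

```text
Traceback (most recent call last):
NameError: name 'at' is not defined
```

Run:
```python
from plan import *
from h import at
from rig import ctrl
print("lamp base",at("top",249,168,.03),at("top",252,165,.06))
s=ctrl.get_state();q=s["joints"];p=s["tool_pos"];r=R.from_rotvec(s["eef_rot"])
RC=R.from_euler('z',-.054)*R.from_euler('x',np.pi)
ro,po=path(p,r,np.array([.49,.12,.33]),RC,5);show(ro,0);q=sim(po,q)
ro,po=path(np.array([.49,.12,.33]),RC,np.array([.595,.053,.33]),RC,4);show(ro,0);q=sim(po,q)
ro,po=path(np.array([.595,.053,.33]),RC,np.array([.595,.053,.286]),RC,1);show(ro,0);q=sim(po,q)
ro,po=path(np.array([.595,.053,.286]),RC,np.array([.692,.048,.286]),RC,3);show(ro,0);q=sim(po,q)
Pv=np.array([.6114,-.0021])
for off in(0,np.pi):
  qq=q
  print("lever",off)
  for th in np.arange(0,.76,.15):
    a=-.054-th
    h=Pv+.215*np.array([np.sin(a),-np.cos(a)])
    Rt=R.from_euler('z',a+np.pi/2+off)*R.from_euler('x',np.pi)
    qq=sim([(np.r_[h,.282],Rt)],qq); print(h)
```

```text
lamp base [0.64924153 0.27104972 0.03      ] [0.65109874 0.25740041 0.06      ]
[[-0.0017, 0.0296, -0.0024, -0.1, -0.11, 2.44, 0], [-0.0004, 0.0297, -0.0023, -0.1, -0.11, 2.44, 0], [0.0008, 0.0297, -0.0022, -0.1, -0.11, 2.44, 0], [0.0021, 0.0296, -0.0022, -0.1, -0.11, 2.44, 0], [0.0033, 0.0295, -0.0021, -0.1, -0.11, 2.44, 0]]
2 [-0.44  0.67 -0.    1.98  0.    0.49 -1.98] 0.0 0.0
4 [-0.33  0.65  0.01  2.01 -0.01  0.49 -1.95] 0.0 0.0
[[0.0271, 0.0153, 0.0, 0.0, 0.0, 0.0, 0], [0.0271, 0.0153, 0.0, 0.0, 0.0, 0.0, 0], [0.0271, 0.0153, 0.0, 0.0, 0.0, 0.0, 0], [0.0271, 0.0153, 0.0, 0.0, 0.0, 0.0, 0]]
2 [-0.2   0.72 -0.01  1.8   0.01  0.62 -1.84] 0.0 0.0
3 [-0.16  0.75 -0.01  1.73  0.01  0.67 -1.8 ] 0.0 0.0
[[0.0, -0.0, 0.044, 0.0, 0.0, 0.0, 0]]
0 [-0.16  0.81 -0.01  1.76  0.02  0.58 -1.81] 0.0 0.0
[[0.0324, -0.0001, -0.0, 0.0, 0.0, 0.0, 0], [0.0324, -0.0001, -0.0, 0.0, 0.0, 0.0, 0], [0.0324, -0.0001, -0.0, 0.0, 0.0, 0.0, 0]]
2 [-0.13  0.92 -0.01  1.43  0.01  0.79 -1.77] 0.0 0.0
lever 0
0 [ 0.52  0.89 -0.46  1.61  0.53  0.76 -0.24] 0.0 0.0
[ 0.59979564 -0.21678661]
0 [ 0.51  0.85 -0.41  1.72
[... 178 characters left out ...]
] 0.0 0.0
[ 0.50756961 -0.19036644]
0 [ 0.39  0.75 -0.23  2.01  0.38  0.42 -0.78] 0.0 0.0
[ 0.48060133 -0.17273619]
0 [ 0.33  0.72 -0.16  2.1   0.33  0.34 -0.91] 0.0 0.0
[ 0.45657051 -0.15127382]
lever 3.141592653589793
0 [ 0.08  0.89  0.36  1.64 -0.45  0.69 -2.53] 0.0 0.0
[ 0.59979564 -0.21678661]
0 [ 0.07  0.87  0.38  1.74 -0.5   0.63 -2.6 ] 0.0 0.0
[ 0.56784358 -0.21264177]
0 [ 0.04  0.85  0.43  1.84 -0.6   0.59 -2.64] 0.0 0.0
[ 0.5368697  -0.20376863]
0 [-0.02  0.84  0.51  1.94 -0.75  0.56 -2.64] 0.0 0.0
[ 0.50756961 -0.19036644]
0 [-0.08  0.83  0.58  2.04 -0.9   0.54 -2.64] 0.0 0.0
[ 0.48060133 -0.17273619]
0 [-0.11  0.82  0.61  2.12 -0.98  0.54 -2.64] 10.3 3.1
[ 0.45657051 -0.15127382]
```

>>> drive_tool(commands=[[[-0.0017,0.0296,-0.0024,0,0,2.4,0],[-0.0004,0.0297,-0.0024,0,0,2.4,0],[0.0008,0.0297,-0.0024,0,0,2.4,0],[0.002,0.0296,-0.0024,0,0,2.4,0],[0.0033,0.0296,-0.0024,0,0,2.4,0]]])

```text
clock: 14.67
tool_pos: [0.4882, 0.1177, 0.3251]
eef_rot: [-3.137, 0.081, 0.002]
ft_force: [-0.8, -0.9, -0.2]
grip_width: 0.648
```

>>> drive_tool(commands=[[[0.027,0.0153,0,0,0,0,0],[0.027,0.0153,0,0,0,0,0],[0.027,0.0153,0,0,0,0,0],[0.027,0.0153,0,0,0,0,0],[0,0,0,0,0,0,0]]])

```text
clock: 15.08
tool_pos: [0.5975, 0.0475, 0.3249]
eef_rot: [-3.14, 0.089, -0.009]
ft_force: [0.8, -0.5, 0.4]
grip_width: 0.266
```

>>> drive_tool(commands=[[[0,0,0.02,0,0,0,0],[0,0,0.025,0,0,0,0],[0,0,0,0,0,0,0],[0,0,0,0,0,0,0]]])

```text
clock: 15.42
tool_pos: [0.5923, 0.0529, 0.2787]
eef_rot: [-3.138, 0.077, 0.007]
ft_force: [0.5, 0.1, 0.2]
grip_width: 0.004
```

```bash
python3 log.py
python3 - <<'E'
from rig import cams
import cv2
for n in("scene","top"):
    cv2.imwrite(f"pics/{n}11.png",cams.snapshot(n)["pixels"])
s=cv2.imread("pics/scene11.png");t=cv2.imread("pics/top11.png")
cv2.imwrite("pics/s11.png",cv2.resize(s[130:230,260:400],None,fx=5.5,fy=5.5,interpolation=cv2.INTER_CUBIC))
cv2.imwrite("pics/t11.png",cv2.resize(t[110:230,280:420],None,fx=5,fy=5,interpolation=cv2.INTER_CUBIC))
E
```

```text
15.42 [-0.153  0.819 -0.021  1.766  0.023  0.561 -1.807] [0.5923 0.0529 0.2787] [-3.138  0.077  0.007] [0.5 0.1 0.2] 0.004
```

View pics/s11.png

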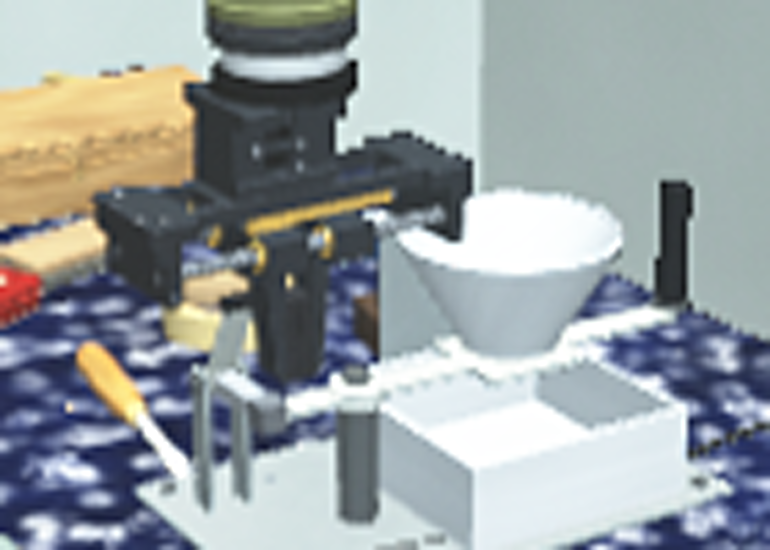

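View pics/t11.png

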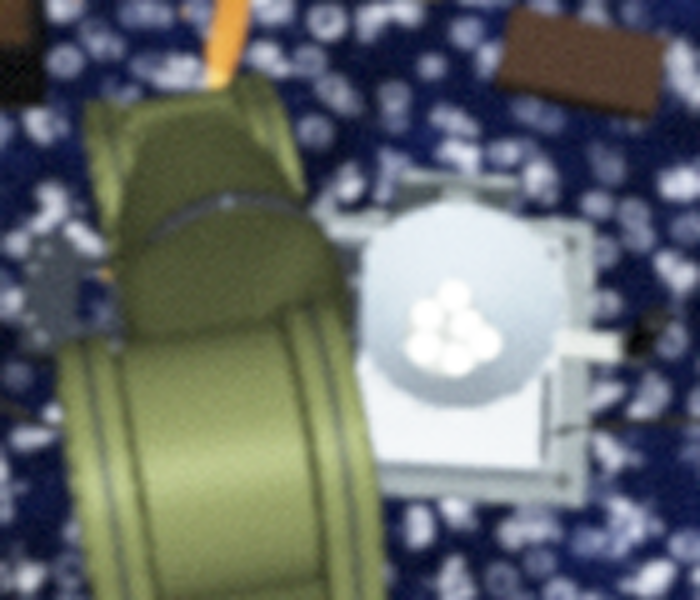

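>>> drive_tool(commands=[[[0.01,0,-0.004,0,0,0,0],[0.012,0,0,0,0,0,0],[0.012,0,0,0,0,0,0],[0.01,0,0,0,0,0,0],[0.01,0,0,0,0,0,0]]])

```text
clock: 15.93
tool_pos: [0.6476, 0.0502, 0.2854]
eef_rot: [-3.137, 0.077, 0.0]
ft_force: [-1.2, -0.7, 1.7]
grip_width: 0.008
```

>>> drive_tool(commands=[[[0.01,0,0,0,0,0,0],[0.01,0,0,0,0,0,0],[0.01,0,0,0,0,0,0],[0,0,0,0,0,0,0]]])

```text
clock: 16.27
tool_pos: [0.6783, 0.0485, 0.2848]
eef_rot: [-3.137, 0.078, -0.002]
ft_force: [0.3, -0.2, 0.9]
grip_width: 0.002
```

```bash
python3 log.py
python3 - <<'E'
from rig import cams
import cv2
s=cams.snapshot("scene")["pixels"]
cv2.imwrite("pics/s12.png",cv2.resize(s[130:230,260:400],None,fx=5.5,fy=5.5,interpolation=cv2.INTER_CUBIC))
E
```

```text
16.27 [-0.127  0.902 -0.022  1.485  0.021  0.754 -1.777] [0.6783 0.0485 0.2848] [-3.137e+00  7.800e-02 -2.000e-03] [ 0.3 -0.2  0.9] 0.002
```

View pics/s12.png

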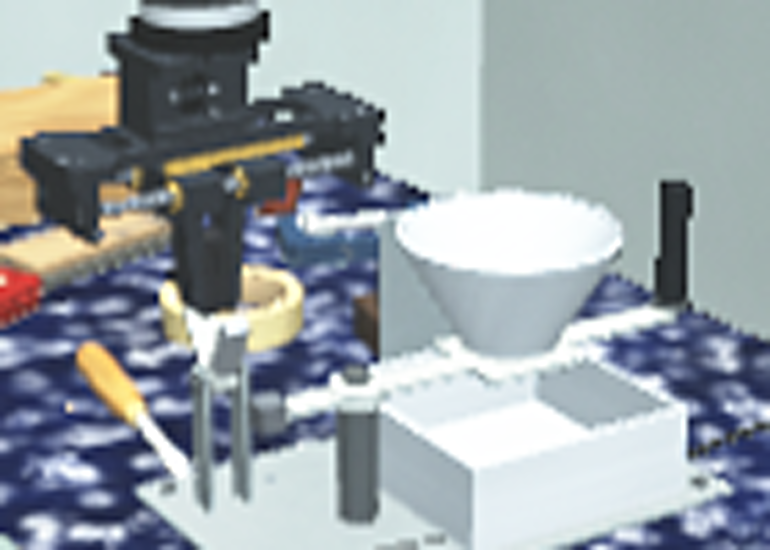

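>>> drive_tool(commands=[[[0.005,0,0.003,0,0,0,0],[0.005,0,0,0,0,0,0],[0.004,0,0,0,0,0,0],[0,0,0,0,0,0,0],[0,0,0,0,0,0,0]]])

```text
clock: 16.73
tool_pos: [0.686, 0.0485, 0.2812]
eef_rot: [-3.138, 0.077, 0.029]
ft_force: [-20.3, 0.0, 18.3]
grip_width: 0.005
```

```bash
python3 log.py
```

```text
16.73 [-0.125  0.92  -0.024  1.448  0.019  0.792 -1.772] [0.686  0.0485 0.2812] [-3.138  0.077  0.029] [-20.3   0.   18.3] 0.005
```

>>> drive_tool(commands=[[[0.003,0,0,0,0,0,0],[0,0,0,0,0,0,0],[0,0,0,0,0,0,0]]])

```text
clock: 16.98
tool_pos: [0.6873, 0.0485, 0.2811]
eef_rot: [-3.138, 0.077, 0.038]
ft_force: [-24.2, 0.6, 23.4]
grip_width: 0.002
```

```bash
python3 log.py
```

```text
16.98 [-0.124  0.923 -0.024  1.44   0.018  0.802 -1.771] [0.6873 0.0485 0.2811] [-3.138  0.077  0.038] [-24.2   0.6  23.4] 0.002
```

The force has risen to about 24 N, so the catch is at its stop. I'll back off and look.

>>> drive_tool(commands=[[[-0.02,0,0,0,0,0,0],[-0.02,0,0,0,0,0,0],[-0.02,0,-0.02,0,0,0,0],[0,0,-0.03,0,0,0,0.2],[0,0,-0.03,0,0,0,0.4]]])

```text
clock: 17.4
tool_pos: [0.6328, 0.0508, 0.3612]
eef_rot: [-3.138, 0.077, 0.006]
ft_force: [0.9, 0.1, -0.2]
grip_width: 0.132
```

>>> drive_tool(commands=[[[-0.02,0.03,0,0,0,-6,0.5],[-0.02,0.03,0,0,0,-6,0.5],[-0.02,0.03,0,0,0,-6,0.5],[-0.02,0.03,0,0,0,-6,0.5],[0,0,0,0,0,0,0.5]]])

```text
clock: 17.82
tool_pos: [0.5651, -0.0861, 0.3606]
eef_rot: [3.087, 0.563, -0.007]
ft_force: [-0.1, -1.4, 0.1]
grip_width: 0.489
```

```bash
python3 log.py
python3 - <<'E'
from rig import cams
import cv2
for n in("scene","top"):
    cv2.imwrite(f"pics/{n}13.png",cams.snapshot(n)["pixels"])
s=cv2.imread("pics/scene13.png");t=cv2.imread("pics/top13.png")
cv2.imwrite("pics/s13.png",cv2.resize(s[150:240,270:400],None,fx=6,fy=6,interpolation=cv2.INTER_CUBIC))
cv2.imwrite("pics/t13.png",cv2.resize(t[110:230,290:420],None,fx=5,fy=5,interpolation=cv2.INTER_CUBIC))
E
```

```text
17.82 [ 0.164  0.676 -0.159  1.775  0.159  0.706 -1.293] [ 0.5651 -0.0861  0.3606] [ 3.087  0.563 -0.007] [-0.1 -1.4  0.1] 0.489
```

View pics/s13.png

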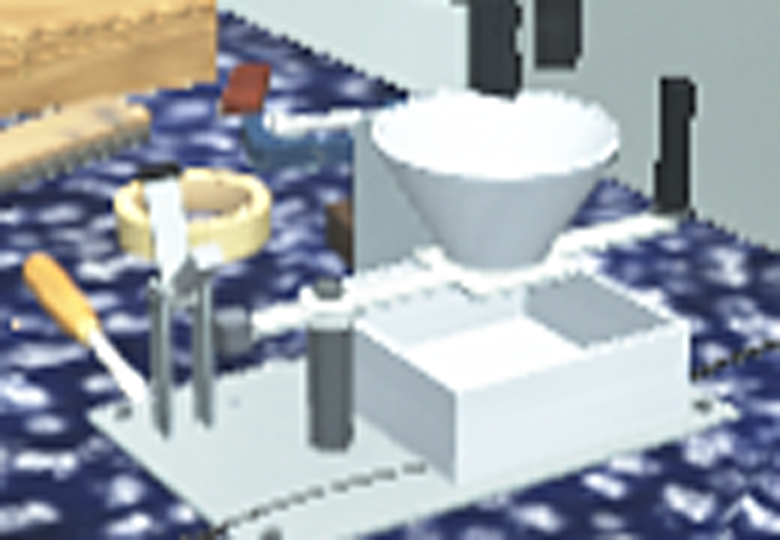

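View pics/t13.png

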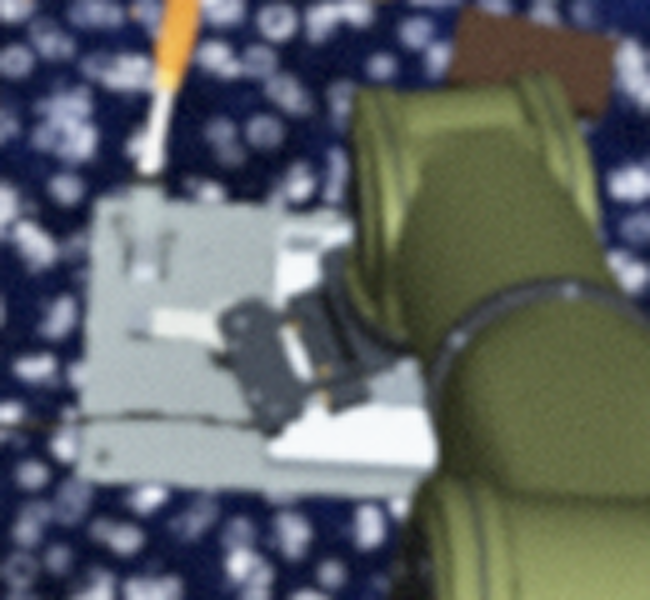

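Run:
```python
from h import *
for a in(.9,1.0,1.15):
    x=.062*np.sin(a-.5);z=.082+.062*np.cos(a-.5)
    X=np.array([.606,-.102,0])+np.array([(.055+x)*.9985+.155*.054,-(.055+x)*.054+.155*.9985,z])
    print(a,X.round(3),((proj("scene",X)-[270,150]+.5)*6-.5).round(0),((proj("top",X)-[290,110]+.5)*5-.5).round(0))
from plan import *
from rig import ctrl
s=ctrl.get_state();q=s["joints"];p=s["tool_pos"];r=R.from_rotvec(s["eef_rot"])
a=-.054;Rt=R.from_euler('z',a+np.pi/2)*R.from_euler('x',np.pi)
B=np.array([.599,-.2165,.36])
ro,po=path(p,r,B,Rt,10);show(ro,.5);q=sim(po,q)
```

```text
0.9 [0.693 0.048 0.139] [152. 174.] [148. 172.]
1.0 [0.699 0.048 0.136] [147. 175.] [148. 164.]
1.15 [0.707 0.048 0.131] [140. 180.] [149. 154.]
[[-0.002, 0.014, 0.0, -0.01, -0.01, -6.6, 0.5], [-0.0036, 0.0137, 0.0, -0.01, -0.01, -6.6, 0.5], [-0.0051, 0.0132, 0.0, -0.01, -0.01, -6.6, 0.5], [-0.0066, 0.0125, 0.0, -0.01, -0.01, -6.6, 0.5], [-0.008, 0.0116, 0.0001, -0.01, -0.01, -6.6, 0.5]]
[[-0.0093, 0.0106, 0.0001, -0.01, -0.01, -6.6, 0.5], [-0.0104, 0.0095, 0.0001, -0.01, -0.01, -6.6, 0.5], [-0.0115, 0.0082, 0.0001, -0.01, -0.01, -6.6, 0.5], [-0.0123, 0.0069, 0.0001, -0.01, -0.01, -6.6, 0.5], [-0.013, 0.0054, 0.0001, -0.01, -0.01, -6.6, 0.5]]
2 [ 0.28  0.7  -0.27  1.72  0.25  0.75 -0.97] 0.0 0.0
5 [ 0.4   0.74 -0.37  1.66  0.34  0.81 -0.64] 0.0 0.0
8 [ 0.51  0.78 -0.47  1.59  0.43  0.88 -0.29] 0.0 0.0
9 [ 0.54  0.79 -0.51  1.56  0.46  0.91 -0.17] 0.0 0.0
```

```bash
python3 - <<'E'
from h import *
for a in(0,0.05,.1):
    x=.062*np.sin(a-.5);z=.082+.062*np.cos(a-.5)
    X=np.array([.606,-.102,0])+np.array([(.055+x)*.9985+.155*.054,-(.055+x)*.054+.155*.9985,z])
    print(a,X.round(3),((proj("scene",X)-[270,150]+.5)*6-.5).round(0),((proj("top",X)-[290,110]+.5)*5-.5).round(0))
s=cv2.imread("pics/scene13.png");t=cv2.imread("pics/top13.png");s0=cv2.imread("pics/scene0.png");t0=cv2.imread("pics/top0.png")
f=lambda i,x,y:cv2.resize(i[y:y+40,x:x+40],None,fx=9,fy=9,interpolation=cv2.INTER_CUBIC)
cv2.imwrite("pics/c13.png",np.vstack([np.hstack([f(s0,280,170),f(s,280,170)]),np.hstack([f(t0,300,130),f(t,300,130)])])[:,:])
E
python3 -c "
import cv2;i=cv2.imread('pics/c13.png');cv2.imwrite('pics/c13.png',cv2.resize(i,(600,600)))"
```

```text
0 [0.64  0.051 0.136] [204. 212.] [143. 261.]
0.05 [0.642 0.051 0.138] [201. 207.] [143. 256.]
0.1 [0.645 0.051 0.139] [198. 203.] [144. 251.]
```

View pics/c13.png

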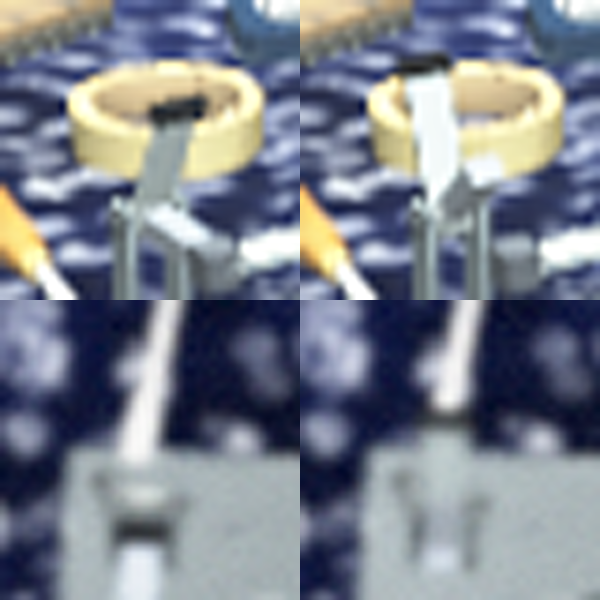

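Run:
```python
from h import *
a,e=tri([("scene",303.2,183.9),("top",318.2,160.2)]);b,e2=tri([("scene",295.9,178.4),("top",319.5,144.8)])
print(a,e,b,e2)
ax=np.array([.669,.05,.082])
for v in(a,b): print(np.arctan2(v[0]-ax[0],v[2]-.082)+.5, np.hypot(v[0]-ax[0],v[2]-.082))
# fit axis-free: angle from chord
c=np.linalg.norm((b-a)[[0,2]]);print("chord",c,2*np.arcsin(c/2/.062))
for an in(0,.9,1.0,1.05,1.1,1.15):
    x=.062*np.sin(an-.5);z=.082+.062*np.cos(an-.5)
    X=np.array([.669+x,.05-x*.054,z]);print(an,(proj("scene",X)).round(1),proj("top",X).round(1))
```

```text
[0.64362796 0.05093507 0.1381602 ] 0.0009645559829186245 [0.69026945 0.04713857 0.14020409] 0.0005314688145999934
0.07566708279341416 0.06162555424238438
0.85035318782785 0.06196858747197183
chord 0.04668625125520137 0.7720351439330803
0 [303.6 184.9] [318.2 161.9]
0.9 [294.9 178.6] [319.1 144.1]
1.0 [294.  178.8] [319.2 142.5]
1.05 [293.6 179.1] [319.2 141.8]
1.1 [293.2 179.3] [319.3 141.1]
1.15 [292.9 179.6] [319.3 140.5]
```

Run:
```python
from h import *
print(tri([("scene",304.2,191.5),("top",318.5,164)]))
from plan import *
from rig import ctrl
s=ctrl.get_state();q=s["joints"];p=s["tool_pos"];r=R.from_rotvec(s["eef_rot"])
Rt=R.from_euler('z',-.054)*R.from_euler('x',np.pi)
B=np.array([.645,.0505,.36])
ro,po=path(p,r,B,Rt,6);show(ro,0);q=sim(po,q)
```

```text
(array([0.63847788, 0.05069288, 0.11563223]), np.float64(2.3373510938312287e-05))
[[0.0197, -0.0156, 0.0002, -0.02, -0.0, 3.99, 0], [0.0186, -0.0169, 0.0002, -0.02, -0.0, 3.99, 0], [0.0174, -0.0181, 0.0002, -0.02, -0.0, 3.99, 0], [0.0161, -0.0193, 0.0002, -0.02, -0.0, 3.99, 0], [0.0147, -0.0204, 0.0001, -0.02, -0.0, 3.99, 0]]
[[0.0132, -0.0214, 0.0001, -0.02, -0.0, 3.99, 0]]
2 [-0.    0.71 -0.09  1.67  0.09  0.76 -1.55] 0.0 0.0
5 [-0.14  0.77 -0.02  1.54  0.02  0.83 -1.79] 0.0 0.0
```

>>> drive_tool(commands=[[[0.0197,-0.0156,0,0,0,4,0],[0.0186,-0.017,0,0,0,4,0],[0.0174,-0.018,0,0,0,4,0],[0.016,-0.0193,0,0,0,4,0],[0.0147,-0.0204,0,0,0,4,0]]])

```text
clock: 18.33
tool_pos: [0.6328, 0.0353, 0.3608]
eef_rot: [-3.137, -0.03, -0.0]
ft_force: [-0.4, 0.4, 0.2]
grip_width: 0.143
```

>>> drive_tool(commands=[[[0.0132,-0.0214,0,0,0,4,0],[0.005,0,0,0,0,0,0],[0,0,0,0,0,0,0],[0,0,0,0,0,0,0],[0,0,0,0,0,0,0]]])

```text
clock: 18.75
tool_pos: [0.6493, 0.0521, 0.3605]
eef_rot: [-3.138, 0.079, 0.003]
ft_force: [0.1, -0.5, 0.2]
grip_width: 0.004
```

```bash
python3 log.py
```

```text
18.75 [-0.14   0.772 -0.018  1.528  0.014  0.843 -1.784] [0.6493 0.0521 0.3605] [-3.138e+00  7.900e-02  3.000e-03] [ 0.1 -0.5  0.2] 0.004
```

>>> drive_tool(commands=[[[0.01,0,0.02,0,0,0,0],[0,0,0.03,0,0,0,0],[0,0,0.02,0,0,0,0],[0,0,0,0,0,0,0],[0,0,0,0,0,0,0]]])

```text
clock: 19.17
tool_pos: [0.6591, 0.0516, 0.29]
eef_rot: [-3.138, 0.08, 0.005]
ft_force: [-0.6, -0.2, 0.4]
grip_width: 0.003
```

```bash
python3 log.py;  python3 - <<'E'
from rig import cams
import cv2
s=cams.snapshot("scene")["pixels"]
cv2.imwrite("pics/s14.png",cv2.resize(s[150:220,270:350],None,fx=8,fy=8,interpolation=cv2.INTER_CUBIC))
E
```

```text
19.17 [-0.137  0.873 -0.02   1.545  0.018  0.727 -1.785] [0.6591 0.0516 0.29  ] [-3.138  0.08   0.005] [-0.6 -0.2  0.4] 0.003
```

View pics/s14.png

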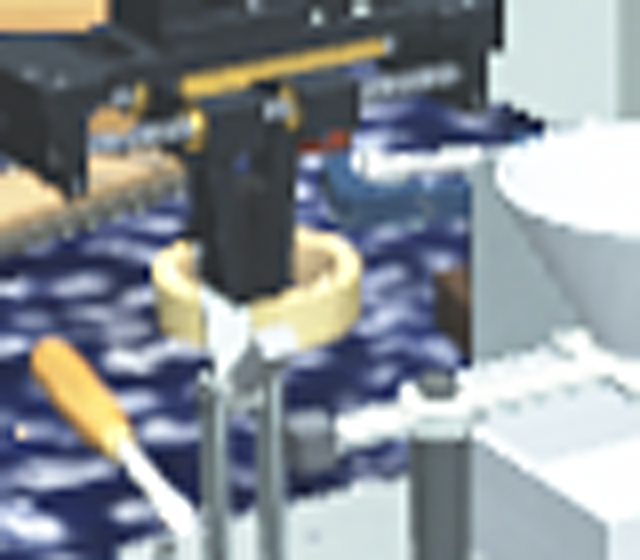

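>>> drive_tool(commands=[[[0.007,0,0,0,0,0,0],[0.007,0,0,0,0,0,0],[0.006,0,0,0,0,0,0],[0,0,0,0,0,0,0],[0,0,0,0,0,0,0]]])

```text
clock: 19.63
tool_pos: [0.6804, 0.0517, 0.2911]
eef_rot: [-3.137, 0.078, -0.002]
ft_force: [-0.4, -0.6, -0.4]
grip_width: 0.004
```

```bash
python3 log.py
```

```text
19.63 [-0.133  0.897 -0.02   1.473  0.018  0.771 -1.778] [0.6804 0.0517 0.2911] [-3.137e+00  7.800e-02 -2.000e-03] [-0.4 -0.6 -0.4] 0.004
```

>>> drive_tool(commands=[[[0.004,0,0.001,0,0,0,0],[0.003,0,0,0,0,0,0],[0,0,0,0,0,0,0],[0,0,0,0,0,0,0]]])

```text
clock: 19.97
tool_pos: [0.6866, 0.0515, 0.2894]
eef_rot: [-3.137, 0.078, 0.002]
ft_force: [-1.5, 1.2, 1.3]
grip_width: 0.002
```

```bash
python3 log.py
```

```text
19.97 [-0.131  0.907 -0.02   1.45   0.017  0.785 -1.776] [0.6866 0.0515 0.2894] [-3.137e+00  7.800e-02  2.000e-03] [-1.5  1.2  1.3] 0.002
```

>>> drive_tool(commands=[[[0.003,0,0,0,0,0,0],[0,0,0,0,0,0,0],[0,0,0,0,0,0,0]]])

```text
clock: 20.22
tool_pos: [0.6883, 0.0514, 0.2889]
eef_rot: [-3.138, 0.078, 0.01]
ft_force: [-5.0, -0.2, 1.5]
grip_width: 0.008
```

>>> drive_tool(commands=[[[0.003,0,0,0,0,0,0],[0,0,0,0,0,0,0],[0,0,0,0,0,0,0]]])

```text
clock: 20.47
tool_pos: [0.6897, 0.0514, 0.2886]
eef_rot: [-3.138, 0.078, 0.019]
ft_force: [-11.5, 0.6, 4.5]
grip_width: 0.004
```

```bash
python3 log.py;  python3 - <<'E'
from rig import cams
import cv2
s=cams.snapshot("scene")["pixels"]
cv2.imwrite("pics/s15.png",cv2.resize(s[150:220,270:350],None,fx=8,fy=8,interpolation=cv2.INTER_CUBIC))
E
```

```text
20.47 [-0.13   0.914 -0.021  1.434  0.016  0.805 -1.774] [0.6897 0.0514 0.2886] [-3.138  0.078  0.019] [-11.5   0.6   4.5] 0.004
```

View pics/s15.png

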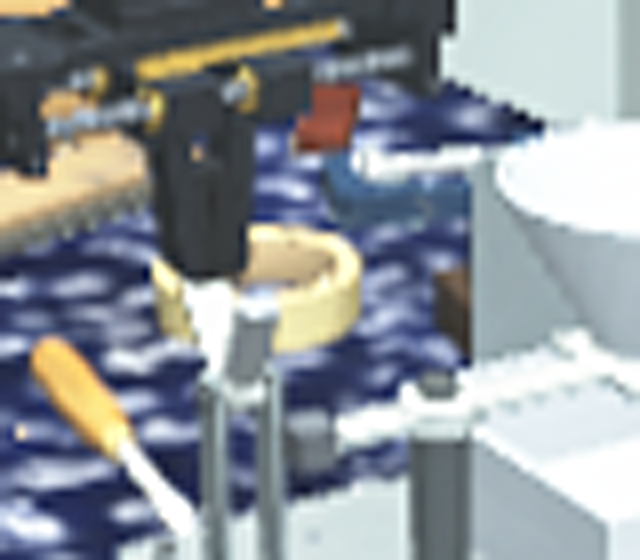

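>>> drive_tool(commands=[[[-0.008,0,0,0,0,0,0],[0,0,0,0,0,0,0],[0,0,-0.015,0,0,0,0],[0,0,-0.03,0,0,0,0],[0,0,-0.03,0,0,0,0]]])

```text
clock: 20.93
tool_pos: [0.6851, 0.0511, 0.3646]
eef_rot: [-3.138, 0.078, 0.003]
ft_force: [0.2, -0.2, 0.8]
grip_width: 0.005
```

```bash
python3 log.py;  python3 - <<'E'
from plan import *
from rig import ctrl
s=ctrl.get_state();q=s["joints"];p=s["tool_pos"];r=R.from_rotvec(s["eef_rot"])
a=-.054;Rt=R.from_euler('z',a+np.pi/2)*R.from_euler('x',np.pi)
B=np.array([.599,-.2165,.37])
ro,po=path(p,r,B,Rt,15);show(ro,.5);q=sim(po,q)
E
```

```text
20.93 [-0.132  0.816 -0.018  1.401  0.012  0.925 -1.772] [0.6851 0.0511 0.3646] [-3.138e+00  7.800e-02  3.000e-03] [ 0.2 -0.2  0.8] 0.005
[[-0.0048, 0.0181, -0.0004, -0.01, -0.0, -5.98, 0.5], [-0.0067, 0.0175, -0.0004, -0.01, -0.0, -5.98, 0.5], [-0.0085, 0.0167, -0.0004, -0.01, -0.0, -5.98, 0.5], [-0.0102, 0.0157, -0.0004, -0.01, -0.0, -5.98, 0.5], [-0.0118, 0.0146, -0.0004, -0.01, -0.0, -5.98, 0.5]]
[[-0.0132, 0.0133, -0.0004, -0.01, -0.0, -5.98, 0.5], [-0.0145, 0.0118, -0.0004, -0.01, -0.0, -5.98, 0.5], [-0.0157, 0.0102, -0.0004, -0.01, -0.0, -5.98, 0.5], [-0.0167, 0.0086, -0.0004, -0.01, -0.0, -5.98, 0.5], [-0.0175, 0.0068, -0.0004, -0.01, -0.0, -5.98, 0.5]]
[[-0.0181, 0.0049, -0.0004, -0.01, -0.0, -5.98, 0.5], [-0.0185, 0.003, -0.0004, -0.01, -0.0, -5.98, 0.5], [-0.0187, 0.0011, -0.0004, -0.01, -0.0, -5.98, 0.5], [-0.0187, -0.0009, -0.0004, -0.01, -0.0, -5.98, 0.5], [-0.0185, -0.0029, -0.0004, -0.01, -0.0, -5.98, 0.5]]
2 [-0.01  0.79 -0.11  1.46  0.1   0.9  -1.46] 0.0 0.0
5 [ 0.13  0.77 -0.21  1.51  0.19  0.88 -1.14] 0.0 0.0
8 [ 0.26  0.76 -0.31  1.54  0.27  0.88 -0.82] 0.0 0.0
11 [ 0.4   0.77 -0.4   1.55  0.35  0.89 -0.49] 0.0 0.0
14 [ 0.54  0.78 -0.49  1.55  0.43  0.92 -0.15] 0.0 0.0
```

>>> drive_tool(commands=[[[-0.005,0.018,0,0,0,-6,0.5],[-0.0067,0.0175,0,0,0,-6,0.5],[-0.0085,0.0167,0,0,0,-6,0.5],[-0.01,0.0157,0,0,0,-6,0.5],[-0.0118,0.0146,0,0,0,-6,0.5]]])

```text
clock: 21.35
tool_pos: [0.6567, -0.0389, 0.3648]
eef_rot: [-3.05, -0.745, -0.004]
ft_force: [0.2, -0.6, -0.0]
grip_width: 0.361
```

>>> drive_tool(commands=[[[-0.0132,0.0133,0,0,0,-6,0.5],[-0.0145,0.012,0,0,0,-6,0.5],[-0.0157,0.0102,0,0,0,-6,0.5],[-0.0167,0.0086,0,0,0,-6,0.5],[-0.0175,0.0068,0,0,0,-6,0.5]]])

```text
clock: 21.77
tool_pos: [0.6283, -0.1287, 0.3644]
eef_rot: [-2.754, -1.508, -0.004]
ft_force: [0.2, -0.2, -0.6]
grip_width: 0.499
```

>>> drive_tool(commands=[[[-0.018,0.005,0,0,0,-6,0.5],[-0.0185,0.003,0,0,0,-6,0.5],[-0.0187,0.001,0,0,0,-6,0.5],[-0.0187,-0.001,0,0,0,-6,0.5],[-0.0185,-0.003,0,0,0,-6,0.5]]])

```text
clock: 22.18
tool_pos: [0.5997, -0.218, 0.3642]
eef_rot: [-2.271, -2.17, -0.004]
ft_force: [0.5, 0.1, -0.0]
grip_width: 0.499
```

>>> drive_tool(commands=[[[0,0,0,0,0,0,0.5],[0,0,0,0,0,0,0.5]]])

```text
clock: 22.35
tool_pos: [0.5994, -0.218, 0.3638]
eef_rot: [-2.281, -2.158, -0.004]
ft_force: [-0.7, 0.9, 0.6]
grip_width: 0.502
```

```bash
python3 log.py;  python3 - <<'E'
from rig import cams
import cv2,numpy as np
for n in("scene","top"):
    cv2.imwrite(f"pics/{n}16.png",cams.snapshot(n)["pixels"])
s=cv2.imread("pics/scene16.png");t=cv2.imread("pics/top16.png")
f=lambda i,x,y:cv2.resize(i[y:y+40,x:x+40],(400,400),interpolation=cv2.INTER_CUBIC)
cv2.imwrite("pics/c16.png",np.hstack([f(s,280,170),f(t,300,130)]))
cv2.imwrite("pics/s16.png",cv2.resize(s[130:220,320:420],None,fx=6,fy=6,interpolation=cv2.INTER_CUBIC))
cv2.imwrite("pics/t16.png",cv2.resize(t[120:210,340:440],None,fx=6,fy=6,interpolation=cv2.INTER_CUBIC))
E
```

```text
22.35 [ 0.541  0.788 -0.496  1.556  0.437  0.91  -0.158] [ 0.5994 -0.218   0.3638] [-2.281 -2.158 -0.004] [-0.7  0.9  0.6] 0.502
```

View pics/c16.png

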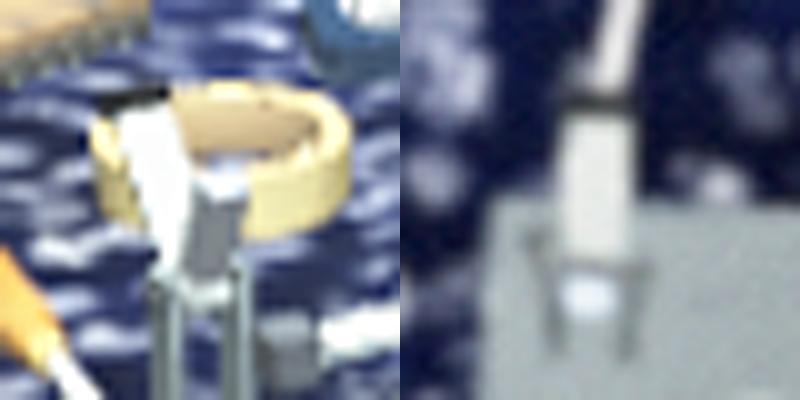

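View pics/s16.png

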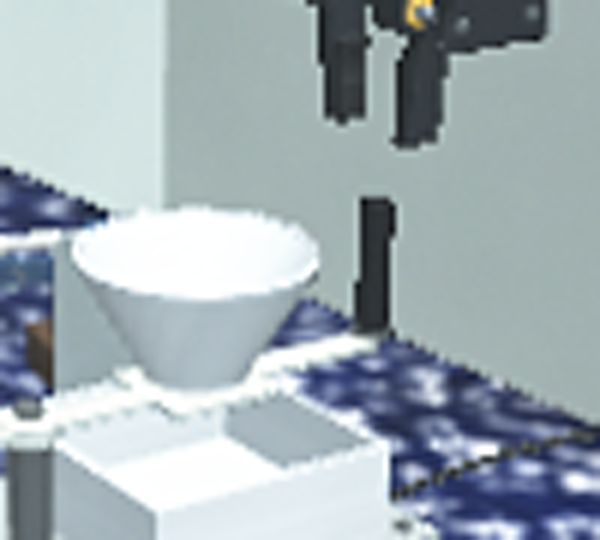

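View pics/t16.png

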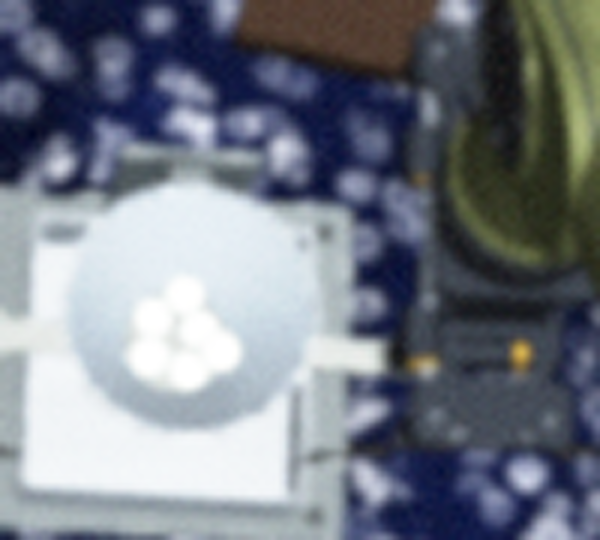

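The catch's bar is at scene (292.8,179.2) and top (319.5,140.0), which matches the prediction for 1.15 rad. The six balls are in the hopper. Now I'll grip the lever handle.

>>> drive_tool(commands=[[[0,0,0.025,0,0,0,0.5],[0,0,0.03,0,0,0,0.5],[0,0,0.02,0,0,0,0.5],[0,0,0.005,0,0,0,0.5],[0,0,0,0,0,0,0.5]]])

```text
clock: 22.87
tool_pos: [0.5993, -0.2145, 0.2825]
eef_rot: [-2.27, -2.163, -0.001]
ft_force: [0.3, -0.2, 0.8]
grip_width: 0.499
```

```bash
python3 log.py;  python3 - <<'E'
from rig import cams
import cv2,numpy as np
s=cams.snapshot("scene")["pixels"]
cv2.imwrite("pics/s17.png",cv2.resize(s[130:220,320:420],None,fx=6,fy=6,interpolation=cv2.INTER_CUBIC))
E
```

```text
22.87 [ 0.511  0.888 -0.447  1.616  0.503  0.758 -0.212] [ 0.5993 -0.2145  0.2825] [-2.270e+00 -2.163e+00 -1.000e-03] [ 0.3 -0.2  0.8] 0.499
```

View pics/s17.png

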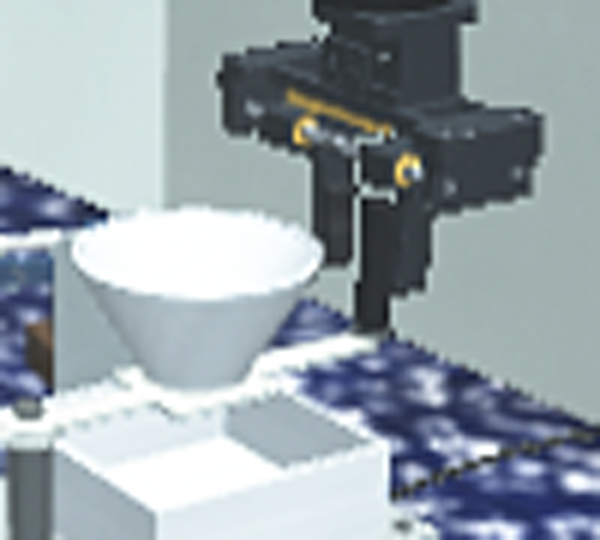

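>>> drive_tool(commands=[[[0,0.0,0,0,0,0,0.3],[0,0,0,0,0,0,0.2],[0,0,0,0,0,0,0.1],[0,0,0,0,0,0,0],[0,0,0,0,0,0,0]]], force=30)

```text
clock: 23.33
tool_pos: [0.5971, -0.2161, 0.2844]
eef_rot: [-2.271, -2.16, 0.005]
ft_force: [-8.5, 1.3, 7.5]
grip_width: 0.197
```

>>> drive_tool(commands=[[[0,0,0,0,0,0,0],[0,0,0,0,0,0,0]]])

```text
clock: 23.5
tool_pos: [0.5971, -0.2161, 0.2844]
eef_rot: [-2.272, -2.16, 0.004]
ft_force: [-7.6, 1.4, 8.0]
grip_width: 0.194
```

```bash
python3 log.py;  python3 - <<'E'
from rig import cams
import cv2,numpy as np
s=cams.snapshot("scene")["pixels"]
cv2.imwrite("pics/s18.png",cv2.resize(s[130:220,320:420],None,fx=6,fy=6,interpolation=cv2.INTER_CUBIC))
t=cams.snapshot("top")["pixels"]
cv2.imwrite("pics/t18.png",cv2.resize(t[120:210,340:440],None,fx=6,fy=6,interpolation=cv2.INTER_CUBIC))
E
```

```text
23.5 [ 0.514  0.884 -0.447  1.619  0.502  0.763 -0.211] [ 0.5971 -0.2161  0.2844] [-2.272 -2.16   0.004] [-7.6  1.4  8. ] 0.194
```

View pics/s18.png

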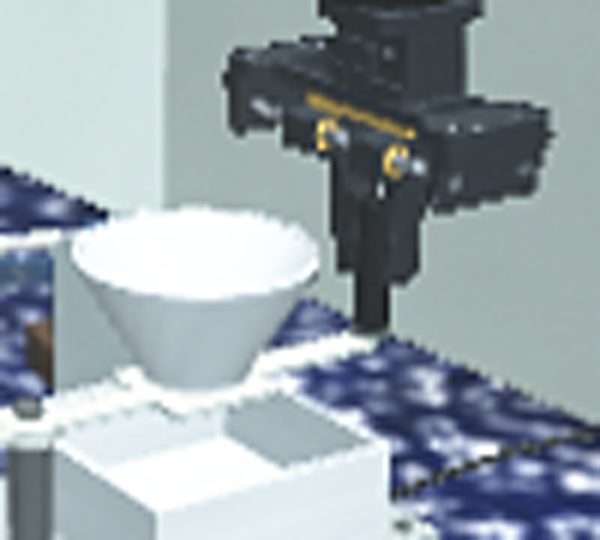

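>>> drive_tool(commands=[[[0.0003,-0.0113,0,0,0,3,0],[0.0003,-0.0113,0,0,0,3,0],[0.0003,-0.0113,0,0,0,3,0],[0,0,0,0,0,0,0]]])

```text
clock: 23.93
tool_pos: [0.5647, -0.2118, 0.2846]
eef_rot: [-2.438, -1.978, -0.002]
ft_force: [2.2, -0.9, -2.4]
grip_width: 0.193
```

```bash
python3 log.py
```

```text
23.93 [ 0.504  0.842 -0.395  1.726  0.475  0.671 -0.357] [ 0.5647 -0.2118  0.2846] [-2.438e+00 -1.978e+00 -2.000e-03] [ 2.2 -0.9 -2.4] 0.193
```

The lever is free and moves with only a few newtons of force. I'll go on pulling.

>>> drive_tool(commands=[[[0.0003,-0.0113,0,0,0,3,0],[0.0003,-0.0113,0,0,0,3,0],[0.0003,-0.0113,0,0,0,3,0],[0.0003,-0.0113,0,0,0,3,0],[0.0003,-0.0113,0,0,0,3,0]]])

```text
clock: 24.35
tool_pos: [0.5133, -0.1941, 0.2846]
eef_rot: [2.677, 1.643, 0.005]
ft_force: [2.0, -1.8, -1.8]
grip_width: 0.195
```

>>> drive_tool(commands=[[[0.0003,-0.0113,0,0,0,3,0],[0.0003,-0.0113,0,0,0,3,0],[0.0003,-0.0113,0,0,0,3,0],[0.0003,-0.0113,0,0,0,3,0],[0,0,0,0,0,0,0]]])

```text
clock: 24.77
tool_pos: [0.4742, -0.169, 0.2845]
eef_rot: [-2.832, -1.356, -0.0]
ft_force: [1.3, -5.9, -1.9]
grip_width: 0.193
```

```bash
python3 log.py
cat > lev.py <<'E'
import numpy as np
from rig import ctrl
s=ctrl.get_state();p=s["tool_pos"];P=np.array([.6087,-.0015])
from scipy.spatial.transform import Rotation as R
g=p+R.from_rotvec(s["eef_rot"]).apply([0,0,.147])
v=g[:2]-P;print("r",np.hypot(*v),"theta",-(np.arctan2(v[0],-v[1]))-.054,g)
E
python3 lev.py
```

```text
24.77 [ 0.383  0.736 -0.214  2.032  0.362  0.41  -0.789] [ 0.4742 -0.169   0.2845] [-2.832 -1.356 -0.   ] [ 1.3 -5.9 -1.9] 0.193
r 0.21466526113380402 theta 0.62338586849422 [ 0.47415679 -0.16877014  0.13753361]
```

>>> drive_tool(commands=[[[0.0003,-0.0113,0,0,0,3,0],[0.0003,-0.0094,0,0,0,2.5,0],[0,0,0,0,0,0,0],[0,0,0,0,0,0,0]]])

```text
clock: 25.1
tool_pos: [0.4599, -0.1564, 0.2845]
eef_rot: [-2.894, -1.222, -0.001]
ft_force: [0.3, -5.9, 0.7]
grip_width: 0.197
```

```bash
python3 log.py; python3 lev.py
```

```text
25.1 [ 0.342  0.721 -0.176  2.085  0.33   0.361 -0.872] [ 0.4599 -0.1564  0.2845] [-2.894e+00 -1.222e+00 -1.000e-03] [ 0.3 -5.9  0.7] 0.197
r 0.21469924151513223 theta 0.7114442162744017 [ 0.45994405 -0.15631418  0.13746222]
```

>>> drive_tool(commands=[[[0,-0.004,0,0,0,1,0],[0,-0.002,0,0,0,0.5,0],[0,0,0,0,0,0,0],[0,0,0,0,0,0,0]]])

```text
clock: 25.43
tool_pos: [0.4559, -0.1526, 0.2845]
eef_rot: [-2.91, -1.183, -0.001]
ft_force: [0.1, -6.7, 0.9]
grip_width: 0.2
```

```bash
python3 log.py; python3 lev.py
```

```text
25.43 [ 0.33   0.717 -0.165  2.1    0.32   0.347 -0.895] [ 0.4559 -0.1526  0.2845] [-2.910e+00 -1.183e+00 -1.000e-03] [ 0.1 -6.7  0.9] 0.2
r 0.2147404852069727 theta 0.7372195044778617 [ 0.45597419 -0.15245795  0.13746733]
```

>>> drive_tool(commands=[[[0,-0.003,0,0,0,0.7,0],[0,-0.002,0,0,0,0,0],[0,0,0,0,0,0,0],[0,0,0,0,0,0,0]]])

```text
clock: 25.77
tool_pos: [0.4525, -0.1491, 0.2845]
eef_rot: [-2.917, -1.165, -0.002]
ft_force: [-0.7, -6.2, 0.4]
grip_width: 0.192
```

```bash
python3 log.py; python3 lev.py
```

```text
25.77 [ 0.32   0.714 -0.158  2.113  0.315  0.336 -0.909] [ 0.4525 -0.1491  0.2845] [-2.917e+00 -1.165e+00 -2.000e-03] [-0.7 -6.2  0.4] 0.192
r 0.21470702703592975 theta 0.7596839460935253 [ 0.45264614 -0.14896627  0.13746119]
```

>>> drive_tool(commands=[[[0,-0.002,0,0,0,0,0],[0,0,0,0,0,0,0],[0,0,0,0,0,0,0]]])

```text
clock: 26.02
tool_pos: [0.4515, -0.1481, 0.2845]
eef_rot: [2.918, 1.163, 0.003]
ft_force: [0.5, -7.5, 0.6]
grip_width: 0.19
```

```bash
python3 log.py; python3 lev.py;  python3 - <<'E'
from rig import cams
import cv2,numpy as np
s=cams.snapshot("scene")["pixels"]
cv2.imwrite("pics/s19.png",cv2.resize(s[120:300,220:420],None,fx=4,fy=3.3,interpolation=cv2.INTER_CUBIC))
cv2.imwrite("pics/s19b.png",cv2.resize(s[150:240,270:400],None,fx=6,fy=6,interpolation=cv2.INTER_CUBIC))
t=cams.snapshot("top")["pixels"]
cv2.imwrite("pics/t19.png",cv2.resize(t[110:270,220:470],None,fx=3.2,fy=3.2,interpolation=cv2.INTER_CUBIC))
E
```

```text
26.02 [ 0.317  0.713 -0.156  2.117  0.315  0.331 -0.912] [ 0.4515 -0.1481  0.2845] [2.918 1.163 0.003] [ 0.5 -7.5  0.6] 0.19
r 0.21473360689301807 theta 0.765563901800178 [ 0.45176232 -0.14806427  0.13749542]
```

View pics/s19.png

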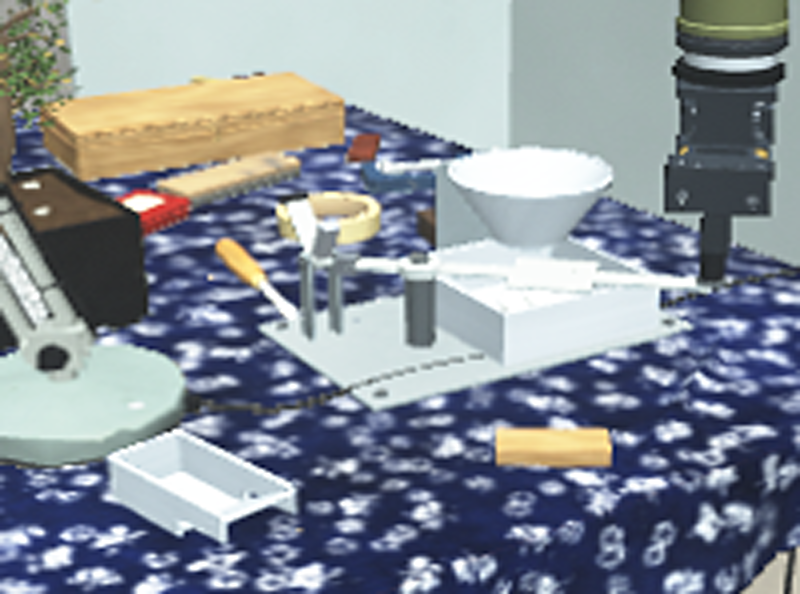

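View pics/s19b.png

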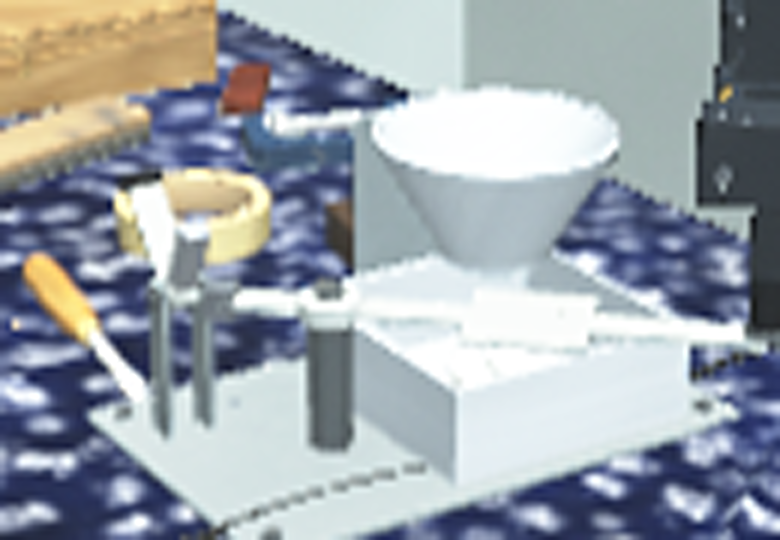

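View pics/t19.png

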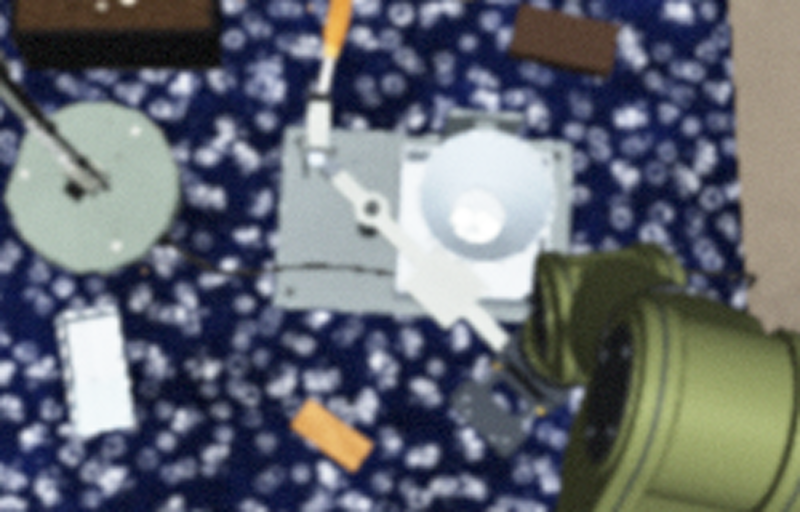

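>>> drive_tool(commands=[[[0,-0.002,0,0,0,0,0],[0,0,0,0,0,0,0],[0,0,0,0,0,0,0]]])

```text
clock: 26.37
tool_pos: [0.4509, -0.1476, 0.2845]
eef_rot: [2.917, 1.161, 0.005]
ft_force: [3.8, -11.0, -2.1]
grip_width: 0.193
```

>>> drive_tool(commands=[[[0,-0.002,0,0,0,0,0],[0,0,0,0,0,0,0],[0,0,0,0,0,0,0]]])

```text
clock: 26.62
tool_pos: [0.4503, -0.1471, 0.2846]
eef_rot: [2.915, 1.158, 0.008]
ft_force: [5.3, -14.1, -4.8]
grip_width: 0.191
```

```bash
python3 log.py; python3 lev.py;  python3 - <<'E'
from rig import cams
import cv2,numpy as np
s=cams.snapshot("scene")["pixels"]
cv2.imwrite("pics/s20.png",cv2.resize(s[155:235,320:390],None,fx=7,fy=7,interpolation=cv2.INTER_CUBIC))
t=cams.snapshot("top")["pixels"]
cv2.imwrite("pics/t20.png",cv2.resize(t[140:210,335:405],None,fx=8,fy=8,interpolation=cv2.INTER_CUBIC))
E
```

```text
26.62 [ 0.311  0.711 -0.149  2.123  0.316  0.321 -0.917] [ 0.4503 -0.1471  0.2846] [2.915 1.158 0.008] [  5.3 -14.1  -4.8] 0.191
r 0.21470518477843778 theta 0.7691609811826875 [ 0.45125698 -0.14747949  0.13757531]
```

View pics/s20.png

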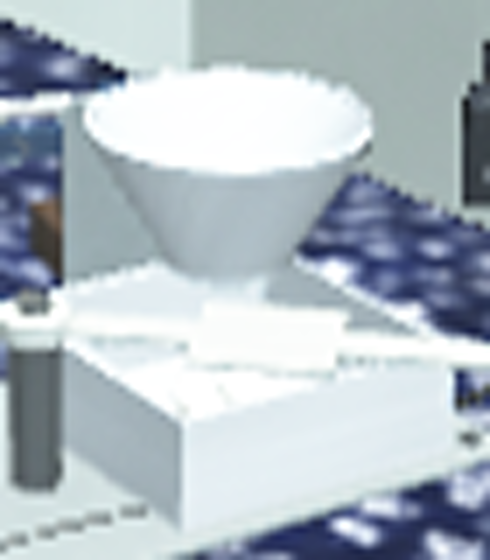

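View pics/t20.png

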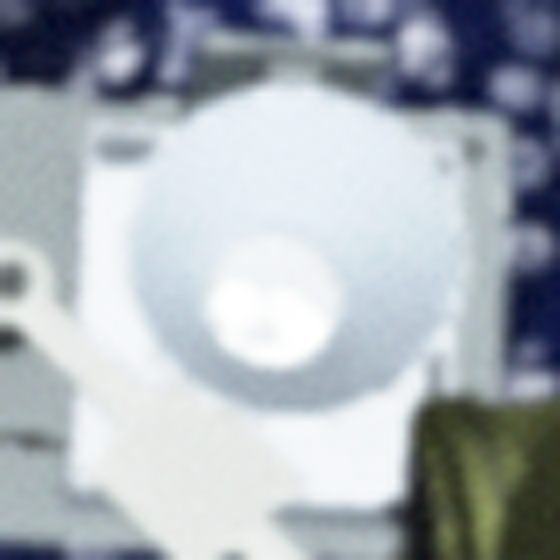

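Run:
```python
from rig import cams
import cv2,numpy as np
t=cams.snapshot("top")["pixels"]
g=t[160:192,350:390].astype(float).mean(2);print(g.min(),g.max())
g=np.clip((g-205)/(255-205),0,1)*255
a=cv2.resize(g.astype(np.uint8),(600,480),interpolation=cv2.INTER_CUBIC)
s=cams.snapshot("scene")["pixels"]
k=s[195:225,325:385].astype(float).mean(2);k=np.clip((k-205)/50,0,1)*255
b=cv2.resize(k.astype(np.uint8),(800,400),interpolation=cv2.INTER_CUBIC)
cv2.imwrite("pics/t21.png",a);cv2.imwrite("pics/s21.png",b)
```

```text
54.666666666666664 255.0
```

View pics/t21.png

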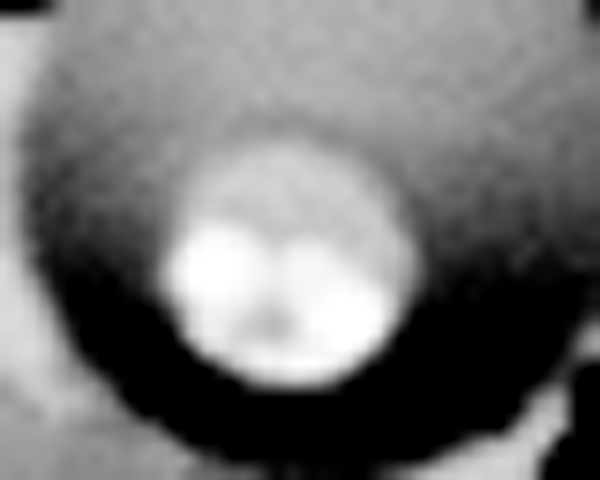

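View pics/s21.png

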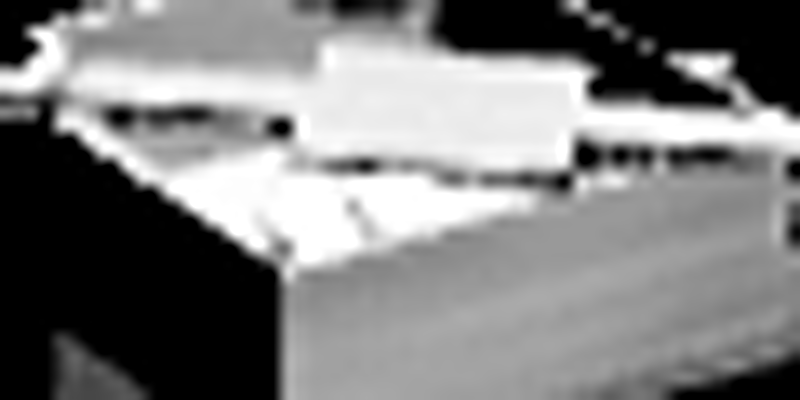

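The lever is hard against its stop: force rose from 7 to 15 N over less than 1 mm. Through the open outlet the balls are visible cut off by its edge, so they are down in the tray, and the hopper cone is empty. Handing in.

Run:
```python
from rig import ctrl
s=ctrl.get_state();print(s["clock"],s["ft_force"],s["grip_width"]);print(ctrl.hand_in())
```

```text
26.8167 [  5.13766289 -14.05842618  -4.8644687 ] 0.18964157732571615
the job is handed in; nothing more can be done
None
```

I handed the job in at 26.8 s with the gripper still holding the lever open. My last checks agreed with a finished job, with one point I could not confirm by count.

- **Balls into the hopper:** I tipped the scoop over the mouth, and all six balls were visible inside afterwards.
- **Scoop:** it is back at its original place, upright and empty.
- **Safety catch:** my first push reached the stop, but the fingers dragged the catch back to about 0.85 rad as I withdrew. I pushed it again and backed straight up. Both cameras then matched the fully flipped angle of 1.15 rad.
- **Lever:** I only pulled it after that. It is at its front stop, measured at about 0.77 rad against the nominal 0.75. The handle was gripped with about 15 N held against the stop.
- **Balls in the tray:** the hopper cone is empty, and balls are visible through the open outlet, lying below it. I could not count all six, because the gate lever hides part of the tray from the cameras.
- **Other objects:** I never touched the whetstone, offcut or eraser. The offcut looks unmoved in the last pictures. I did not check the other two again.

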